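# Dry-stack a segmented jar and its lid for gluing

### The job

Dry-stack the segmented jar and its lid on the white glue-up board to check them before gluing. On the jar foot that stands on the faceplate set the wide ring, on that the narrow ring, and on top the iron weight, each flat and centred on the one below; beside the jar, on the board to its left (your left, looking from the robot), clear of it and level with it along the board, lay the lid disc, and stand the turned knob on the middle of the lid disc. Leave the glue bottle, the wax tin and the caliper where they are.

Things in the scene. Friction and masses are not known exactly. Their poses are not given: they have to be found in the camera images.
- glue_board: White melamine glue-up board, lying fixed on the bench, 180 (its x) x 360 (its y, long side) x 12 mm thick. Origin at the centre of its underside, on the bench. Its +y end is the left end seen from the robot; it is turned by up to 9 degrees.
- faceplate: The jar's start, fixed on the right half of the glue-up board: a dark iron faceplate standing hub down, a plywood waste block on it and on top the jar's foot, a round pale wood disc of 110 mm diameter. 70 mm tall in all. Origin at the centre of its underside, on the board's top; z up; its axes are parallel to the board's, so its +y points left along the board.
- wide_ring: Wide loose ring of 12 alternating pale and dark wooden segments, lying flat: 12-sided, 120 mm across the outer flats (124 over corners), hole 70 mm across flats, so the wall is 25 mm thick (pinch it with one finger in the hole); 22 mm high, about 140 g. Origin at the centre of its underside; the middles of its flats lie at 0, 30, 60 ... degrees from its own x axis.
- narrow_ring: Narrow loose ring of the same make, lying flat: 12-sided, 96 mm across the outer flats (99 over the corners), hole 52 mm across flats, so the wall is 22 mm thick; 22 mm high, about 90 g. Origin at the centre of its underside; the middles of its flats lie at 0, 30, 60 ... degrees from its own x axis.
- iron_weight: Loose dark iron weight standing upright: a round disc of 80 mm diameter and 20 mm thick, above it a 16 mm neck (20 to 34 mm up) and a round grip knob of 28 mm diameter, its straight side from 37 to 51 mm, top at 57 mm. About 0.75 kg. Origin at the centre of its underside.
- lid_disc: Loose plain pale wood disc, the jar's lid blank, lying flat: 62 mm diameter, 18 mm thick, about 45 g. Origin at the centre of its underside.
- knob_blank: Small loose turned dark wood knob for the lid, standing upright: foot 32 mm diameter, a 20 mm waist at 11 mm up, a round head 32 to 34 mm diameter from 19 to 31 mm up, slightly domed top at 40 mm. About 30 g. Origin at the centre of its underside.
- glue_bottle: White glue bottle with orange cap, 54 mm diameter, 150 mm tall, standing loose on the bench beyond the board; to be left alone. Origin at the centre of its underside.
- wax_tin: Closed round steel wax tin with brass-coloured lid, 61 mm diameter, 28 mm high, loose on the bench; to be left alone. Origin at the centre of its underside.
- caliper: Steel vernier caliper lying on the bench, beam 190 mm long along its x axis, jaws reaching about 57 mm to its +y side at its -x end, up to 14 mm high; loose; to be left alone. Origin under the middle of the beam.
Mind the look-alikes: they are no part of the job. Leave any green or yellow look-alike of the narrow_ring alone.

How it is judged:
By the outcome, as a careful person would: the job done as asked, in the order asked, and still so for the second after the job is handed in, with the robot touching nothing.
It also fails if it takes over 144 s, if anything falls off the work surface, if the arm or the gripper's body presses on something with over 40 N, if the wrist force passes 120 N, or if a joint passes its speed limit or range.

### The arm

A 7-joint arm with a two-finger parallel gripper is mounted at the origin on the work surface. World frame = base frame: x ahead of the robot, y to its left, z up, the work surface at z = 0. Lengths are in m, angles in rad, forces in N, time in s.
With the tool pointing down it reaches from about 0.4 to 0.875 m from the base axis. Payload 19.3 kg.
Tool frame: the origin (TCP) lies on the centre line of the jaws, within the pads' length; the fingertips stand 25 mm ahead of it and the grasp point (between the pads) lies 6 mm ahead of it (tips_ahead is the distance from the TCP to the fingertips, in m); z points along the fingers, y is the direction in which the jaws open and shut (so a half turn about z gives the same grasp; the last joint's range is limited). The gripper opens to 85 mm and grips with 20 to 120 N. Pads are 22 mm wide; open, the fingers measure 114 mm over their backs; the gripper's body (76 mm by 85 mm) begins 54 mm behind the grasp point. The pads swing forward as they close: fully open they stand 13 mm farther back than shut.
Start: joints at [-1.318, 0.521, -0.036, 1.599, 0.021, 1.021, -0.113], TCP at [0.198, 0.593, 0.256] pointing down, gripper open.
Joint ranges: [-2.91, 2.91], [-0.3, 2.13], [-1.5, 1.42], [0.17, 2.43], [-1.26, 4.41], [0.16, 1.93], [-2.52, 2.52]. Speed limits (rad/s): [1.89, 1.89, 2.39, 2.39, 3.01, 3.01, 3.01].

### API

Orientations are given as [roll, pitch, yaw] about the fixed x, y, z axes, in that order (R = Rz(yaw) Ry(pitch) Rx(roll)).
In Python, from workcell import observe, grab_frame, job_done, outline_of, tips_ahead gives the robot as it stands. The module is installed in compiled form; this text tells all that it offers.
- The arm moves only by the tool move_arm, never from a script. Its argument "motion" is a list of rows, each a list of 2 entries, a list of its own where there are three numbers: the shift along the world's x, y, z in mm, then the turn, a rotation vector about the world's x, y, z in rad. A call has 1 to 12 rows; each row is the pose to reach, as a shift and turn from the pose commanded when the call began; what a row does not reach only later rows make up. A row lasts 1/8 s, in which the tool goes at most 62.5 mm and 10.7 degrees, less where a joint would pass 70% of its speed; a pose out of reach is approached as far as the arm can. A call with a gripper value outside its range is refused whole. "jaw" is the finger opening in mm, from 0 to 85.4, set as the call begins (left out, the last holds). The fingers move at their own pace and stop on an object; "grip_force" is the grip in N (left out, the last holds). Time passes only in rows, so rows that repeat a pose let the fingers close. It gives the time, the measured TCP pose, the force and the opening at its end, in the units of the state.
- observe(): the state, without advancing time (a new reading comes with each control period).
- grab_frame(name): name is "scene" or "side" or "wrist"; returns a dict with "frame" (480x640x3 uint8, red, green, blue), "fx", "fy", "cx", "cy" (pixels), "dist" ([k1, k2, p1, p2, k3] as OpenCV has them; the pictures are not rectified), "T" (4x4, takes a point from camera to world coordinates); the wrist camera has in their place "mount" (4x4, takes a point from camera to tool coordinates, whose origin is the TCP and whose axes are the flange's). Camera axes: x right, y down, z forward; pixel columns grow to the right and rows downward; lengths in m; the calibration is good to about 2 mm. A picture is of the moment at which its call begins: read the wrist's pose just before it. There is no depth.
- job_done(): hands the job in, once; it reports no verdict.
Trained networks look in the newest picture that a camera, given by its name, has taken for a name from the list of things; names that differ only in an ending like _2 or _b are one class to them, and where a whole thing is asked for, a point or a joint stands for the part that bears it (a point fixed in the world has none). Each returns a list of dicts, best first, with "score" (0 to 1); they miss things now and then, are a little off and sometimes report something else, mostly with a low value. They report only what shows in the picture. A call takes as long as a camera call. They do not tell look-alikes from the thing itself.
- outline_of(label, camera): "pixels" (480x640 bool, what is visible of it) and "pixel" ([column, row] in pixels, amid what is visible of it).
The state is a dict: "clock": time; "qpos": joint angles; "qd": joint speeds; "joint_efforts": joint torques, N m; "position": TCP position; "tool_rot": TCP orientation; "force": force on the tool from outside, world axes, zero at the start; "moment": the same for the moment, N m; "grip_width": finger opening in m.
Only numpy, scipy, OpenCV 4.12 (cv2) and the standard library are available. Lean on these libraries where they do the work, as an engineer would, in place of code of your own. Each camera call takes 0.05 s, during which the arm holds its last target.

## Working session

There is one attempt and no reset: what is moved stays moved. The work goes in short steps, Python scripts to look and compute and a tool call to move; the robot and the scene stay as the last step left them, time stands still between calls to the robot, and variables do not carry over. Pictures are saved under pics/ and viewed, and the job is handed in when it is done.

Besides the shell and the picture viewer there is one more tool, called after ">>>" as a command line: name --argument value ..., lists and objects as JSON in quotes. move_arm: Moves the arm, as the interface text tells. Its arguments: {"type":"object","properties":{"motion":{"type":"array"},"jaw":{"type":"number"},"grip_force":{"type":"number"}},"required":["motion"]}

```bash
mkdir -p pics; cat > h.py <<'E'
import numpy as np,cv2
from workcell import *
def save(n,f): cv2.imwrite('pics/'+n+'.png',cv2.cvtColor(f,cv2.COLOR_RGB2BGR))
def K(g): return np.array([[g['fx'],0,g['cx']],[0,g['fy'],g['cy']],[0,0,1]])
E
python3 - <<'E'
from h import *
s=observe();print(s)
for n in ['scene','side','wrist']:
    g=grab_frame(n);save(n+'0',g['frame']);print(n,K(g).tolist(),g['dist'],g.get('T',g.get('mount')))
E
```

```text
{'clock': 0.0, 'qpos': array([-1.31818755,  0.52207086, -0.03634503,  1.59999574,  0.02119519,
        1.02110136, -0.11280415]), 'qd': array([ 1.40469475e-04, -9.70004582e-04,  6.32457384e-04, -1.70685943e-03,
        3.39989416e-05, -2.10435580e-03, -1.14309137e-03]), 'joint_efforts': array([ 6.08799946e-04, -9.27097034e+01,  1.98023580e+00, -3.69919503e+01,
        1.78528775e-02,  8.21766676e-03, -4.49898678e-07]), 'position': array([0.19819372, 0.59241566, 0.25569448]), 'tool_rot': array([-3.14040429e+00,  7.20698737e-05,  2.81878234e+00]), 'force': array([ 0.98371018, -0.38721319, -0.66187461]), 'moment': array([ 0.00627164, -0.00505439,  0.04760852]), 'grip_width': 0.08500194396825048}
scene [[446.1881117932281, 0.0, 327.4266378293844], [0.0, 446.1881117932281, 245.96656504635075], [0.0, 0.0, 1.0]] [0.00465285 0.         0.         0.         0.        ] [[-0.71428389  0.43427831 -0.54881771  1.16551715]
 [ 0.6994298   0.41559527 -0.58144521  0.71923157]
 [-0.024423   -0.7991764  -0.6006002   0.72406377]
 [ 0.          0.          0.          1.        ]]
side [[453.6192467260444, 0.0, 318.631956722178], [0.0, 453.6192467260444, 236.05164858988618], [0.0, 0.0, 1.0]] [-0.06896059  0.          0.          0.          0.        ] [[ 0.9477172  -0.13414761  0.28954537  0.24829248]
 [-0.31837172 -0.45922095  0.8293103  -0.78872395]
 [ 0.02171531 -0.87813469 -0.4779204   0.56044933]
 [ 0.          0.          0.          1.        ]]
wrist [[333.88296837125637, 0.0, 320.34685948847044], [0.0, 333.88296837125637, 238.85224211888755], [0.0, 0.0, 1.0]] [-0.05759543  0.          0.          0.          0.        ] [[-4.04155191e-05 -9.56840315e-01 -2.90614193e-01  7.41212843e-02]
 [ 9.99999898e-01 -1.69480373e-04  4.18940787e-04 -9.06760230e-04]
 [-4.50112837e-04 -2.90614147e-01  9.56840224e-01 -1.16791964e-01]
 [ 0.00000000e+00  0.00000000e+00  0.00000000e+00  1.00000000e+00]]
```

View pics/scene0.png

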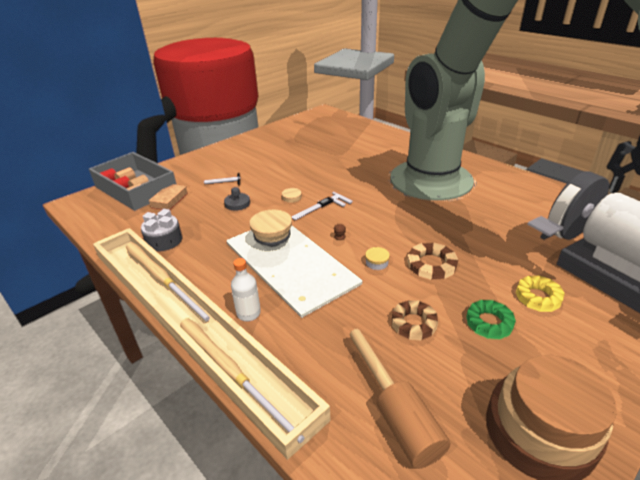

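View pics/side0.png

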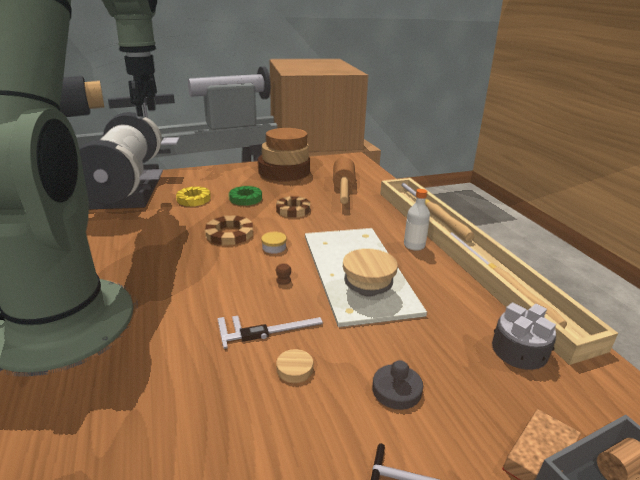

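View pics/wrist0.png

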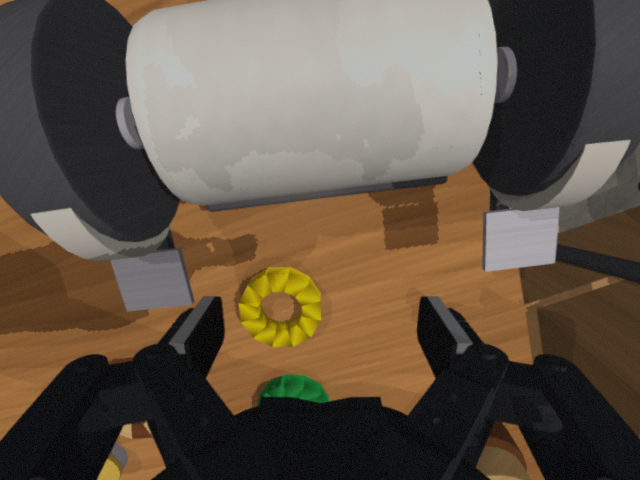

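```bash
cat >> h.py <<'E'
from scipy.optimize import least_squares
def circ(r,z,n=60):
    a=np.arange(n)*2*np.pi/n; return np.c_[r*np.cos(a),r*np.sin(a),np.full(n,z)]
MOD={'wide_ring':[(.0605,0),(.0605,.022)],'narrow_ring':[(.0487,0),(.0487,.022)],'iron_weight':[(.04,0),(.04,.02),(.014,.037),(.014,.051),(.008,.057)],
'lid_disc':[(.031,0),(.031,.018)],'knob_blank':[(.016,0),(.016,.003),(.0165,.019),(.017,.025),(.016,.031),(.008,.039)],'glue_bottle':[(.027,0),(.027,.1),(.013,.15)],'wax_tin':[(.0305,0),(.0305,.028)]}
def camT(g,s=None):
    if 'T' in g: return np.array(g['T'])
    from scipy.spatial.transform import Rotation as R
    T=np.eye(4);T[:3,:3]=R.from_euler('xyz',s['tool_rot']).as_matrix();T[:3,3]=s['position']
    return T@np.array(g['mount'])
def proj(g,T,P):
    Ti=np.linalg.inv(T); return cv2.projectPoints(np.asarray(P,float),cv2.Rodrigues(Ti[:3,:3])[0],Ti[:3,3],K(g),np.array(g['dist'],float))[0][:,0]
def ray(g,T,px,z):
    u=cv2.undistortPoints(np.array([[px]],float),K(g),np.array(g['dist'],float))[0,0]
    d=T[:3,:3]@[u[0],u[1],1]; o=T[:3,3]; return o+d*(z-o[2])/d[2]
def hullmask(p):
    m=np.zeros((480,640),np.uint8);cv2.fillConvexPoly(m,np.round(cv2.convexHull(p.astype(np.float32))*16).astype(int),1,shift=4);return m
def sil(mask):  # filled hull of mask biggest component
    n,l,st,c=cv2.connectedComponentsWithStats(mask.astype(np.uint8))
    i=1+np.argmax(st[1:,4]); pts=np.argwhere(l==i)[:,::-1].astype(np.float32)
    return hullmask(cv2.convexHull(pts)[:,0])
def cen(m):
    M=cv2.moments(m,True);return np.array([M['m10']/M['m00'],M['m01']/M['m00']])
def locate(label,views,z0=0,x0=None):
    """views: list of (g,T,mask)"""
    P=np.vstack([circ(r,z) for r,z in MOD[label]])+[0,0,z0]
    S=[sil(m) for _,_,m in views];C=[cen(s) for s in S]
    if x0 is None: x0=ray(views[0][0],views[0][1],C[0],z0+.01)[:2]
    f=lambda x: np.concatenate([cen(hullmask(proj(g,T,P+[x[0],x[1],0])))-c for (g,T,_),c in zip(views,C)])
    r=least_squares(f,x0,diff_step=.01,x_scale=.1)
    iou=[]
    for (g,T,_),s in zip(views,S):
        h=hullmask(proj(g,T,P+[*r.x,0]));iou.append(round((h&s).sum()/(h|s).sum(),3))
    return r.x,r.fun,iou
E
python3 - <<'E'
from h import *
G={c:grab_frame(c) for c in ['scene','side']}
for lab in MOD:
  for c in G:
    for o in outline_of(lab,c)[:4]:
      if o['pixels'].sum()<20: continue
      v=[(G[c],camT(G[c]),o['pixels'])]
      x,f,iou=locate(lab,v)
      print(lab,c,round(o['score'],2),np.round(o['pixel']),o['pixels'].sum(),np.round(x,4),iou)
for lab in ['glue_board','faceplate','caliper']:
  for c in G:
    for o in outline_of(lab,c)[:2]:
      print(lab,c,o['score'],o['pixel'],o['pixels'].sum()); 
      if lab=='glue_board':
        m=sil(o['pixels']); h=cv2.findContours(m,0,2)[0][0]
        a=cv2.approxPolyDP(h,8,True)[:,0]; print([np.round(ray(G[c],camT(G[c]),p,.012),4).tolist() for p in a.astype(float)],a.tolist())
      if lab=='faceplate': print(sil(o['pixels']).sum())
E
```

```text
wide_ring scene 0.81 [432. 262.] 1227 [0.3705 0.2614] [np.float64(0.951)]
wide_ring side 0.66 [230. 231.] 1116 [0.3692 0.2615] [np.float64(0.954)]
narrow_ring scene 0.85 [542. 287.] 1301 [0.3034 0.5066] [np.float64(0.978)]
narrow_ring scene 0.7 [494. 315.] 1419 [0.4538 0.4694] [np.float64(0.978)]
narrow_ring scene 0.63 [414. 324.] 1368 [0.5679 0.3536] [np.float64(0.971)]
narrow_ring side 0.94 [248. 194.] 518 [0.4491 0.4759] [np.float64(0.883)]
narrow_ring side 0.93 [192. 195.] 585 [0.2986 0.5118] [np.float64(0.942)]
narrow_ring side 0.79 [290. 205.] 631 [0.565  0.3531] [np.float64(0.941)]
iron_weight scene 0.82 [238. 202.] 416 [ 0.5443 -0.3435] [np.float64(0.855)]
iron_weight side 0.91 [399. 385.] 1877 [ 0.5434 -0.3422] [np.float64(0.935)]
lid_disc scene 0.47 [290. 194.] 222 [ 0.4004 -0.25  ] [np.float64(0.818)]
lid_disc side 0.72 [290. 366.] 989 [ 0.3993 -0.2479] [np.float64(0.904)]
knob_blank scene 0.47 [341. 231.] 157 [0.4488 0.0037] [np.float64(0.696)]
knob_blank side 0.84 [284. 273.] 259 [0.4499 0.0169] [np.float64(0.853)]
knob_blank side 0.42 [398. 386.] 1868 [ 0.54   -0.3477] [np.float64(0.307)]
glue_bottle side 0.83 [420. 224.] 1096 [0.8012 0.0671] [np.float64(0.9)]
wax_tin scene 0.64 [376. 259.] 424 [0.4638 0.1581] [np.float64(0.837)]
wax_tin side 0.83 [274. 242.] 467 [0.4627 0.1605] [np.float64(0.9)]
glue_board scene 0.93 [297.7, 268.7] 5854
[[0.6856, -0.1877, 0.012], [0.7347, 0.1712, 0.012], [0.5597, 0.1905, 0.012], [0.5158, -0.1001, 0.012]] [[227, 240], [301, 316], [361, 282], [295, 227]]
glue_board side 0.71 [354.9, 292.6] 5711
[[0.5507, 0.1831, 0.012], [0.5037, -0.179, 0.012], [0.6804, -0.1967, 0.012], [0.7271, 0.1663, 0.012]] [[305, 234], [338, 326], [426, 314], [371, 228]]
faceplate scene 0.69 [272.9, 228.5] 1292
1329
faceplate side 0.95 [369.6, 270.8] 2095
2146
caliper scene 0.91 [325.9, 199.4] 335
caliper side 0.85 [255.4, 330.7] 1087
caliper side 0.33 [398.0, 386.2] 1900
```

>>> move_arm --motion '[[[25,-50,0],[0,0,0]],[[50,-100,0],[0,0,0]],[[75,-150,-5],[0,0,0]],[[100,-200,-10],[0,0,0]],[[130,-250,-15],[0,0,0]],[[155,-300,-20],[0,0,0]],[[172,-331,-20],[0,0,0]],[[172,-331,-20],[0,0,0]]]' --jaw 50 --grip_force 50

```text
clock: 2.25
position: [0.3714, 0.2596, 0.2365]
tool_rot: [-3.142, 0.001, 2.815]
force: [0.1, 0.8, 0.1]
grip_width: 0.0503
```

View pics/w1.png

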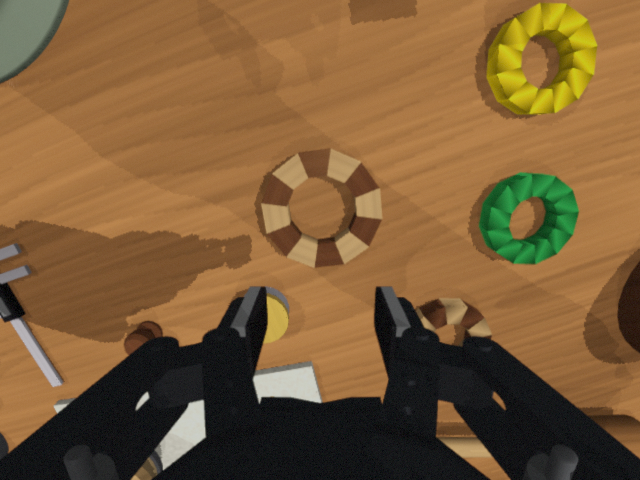

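```bash
cat >> h.py <<'E'
def ringyaw(g,T,c,ztop,r):
    a=np.arange(720)*2*np.pi/720
    gray=cv2.cvtColor(g['frame'],cv2.COLOR_RGB2GRAY).astype(np.float32); tot=0
    for rr in np.linspace(r-.005,r+.005,5):
        p=proj(g,T,np.c_[c[0]+rr*np.cos(a),c[1]+rr*np.sin(a),np.full(720,ztop)]).astype(np.float32)
        v=cv2.remap(gray,p[:,0].copy(),p[:,1].copy(),cv2.INTER_LINEAR).ravel(); tot=tot+np.sum((v-v.mean())*np.exp(-6j*a))
    # peak of brightness at angle -> segment middle
    return np.degrees(-np.angle(tot)/6)%30, abs(tot)
E
python3 - <<'E'
from h import *
s=observe();g=grab_frame('wrist');T=camT(g,s)
o=outline_of('wide_ring','wrist')[0]
x,f,i=locate('wide_ring',[(g,T,o['pixels'])]);print(x,i)
y,a=ringyaw(g,T,x,.022,.0475);print(y,a)
print(np.degrees(np.arctan2(-np.cos(s['tool_rot'][2]),np.sin(s['tool_rot'][2]))))
vis=g['frame'].copy()
P=[[x[0]+.0621*np.cos(t),x[1]+.0621*np.sin(t),.022] for t in np.radians(y+15+30*np.arange(12))]
cv2.polylines(vis,[np.round(proj(g,T,P)).astype(int)],True,(0,255,0),1);save('w1b',vis[100:300,200:440].repeat(3,0).repeat(3,1))
# faceplate foot, side/scene
print([(o['score'],o['pixel'],locate('narrow_ring',[(g,T,o['pixels'])])[0]) for o in outline_of('narrow_ring','wrist')])
E
```

```text
[0.36879103 0.26132441] [np.float64(0.984)]
18.746572836328472 95878.14063995128
71.54474012924496
[(0.7, [537.9, 225.0], array([0.44963557, 0.46792236])), (0.69, [558.2, 61.4], array([0.29863411, 0.50649636])), (0.65, [452.8, 316.2], array([0.54103507, 0.36673514]))]
```

View pics/w1b.png

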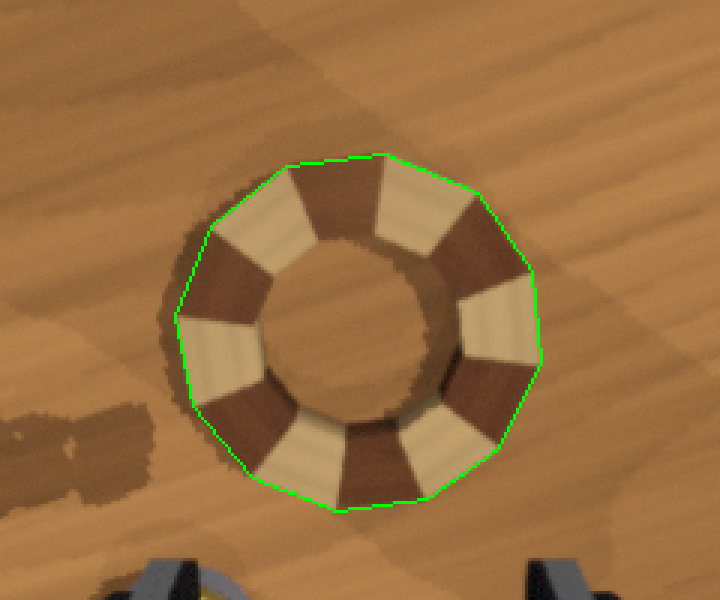

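>>> move_arm --motion '[[[3,20,-40],[0,0,0.06]],[[6,40,-90],[0,0,0.126]],[[7,48,-140],[0,0,0.126]],[[7,48,-160],[0,0,0.126]],[[7,48,-160],[0,0,0.126]]]'

```text
clock: 3.18
position: [0.3763, 0.3097, 0.0751]
tool_rot: [-3.139, -0.002, 2.946]
force: [0.5, 0.1, 0.3]
grip_width: 0.0504
```

```bash
python3 - <<'E'
from h import *
s=observe();g=grab_frame('wrist');save('w2',g['frame']);print(s['clock'],s['position'],s['tool_rot'],s['qpos'])
T=camT(g,s)
for o in outline_of('wide_ring','wrist')[:1]:
    x,f,i=locate('wide_ring',[(g,camT(g,s),o['pixels'])]);print(o['score'],o['pixel'],x,i)
    print(ringyaw(g,T,x,.022,.0475))
E
```

```text
3.175 [0.37634834 0.30968903 0.07507325] [-3.13929259e+00 -1.64056435e-03  2.94585810e+00] [-8.10904214e-01  6.03864909e-01  1.06206895e-03  2.08552968e+00
 -1.72269627e-03  4.55019910e-01  5.66583016e-01]
0.8 [255.4, 224.7] [0.36744784 0.26224801] [np.float64(0.96)]
(np.float64(18.752274063836772), np.float64(84478.64903973314))
```

View pics/w2.png

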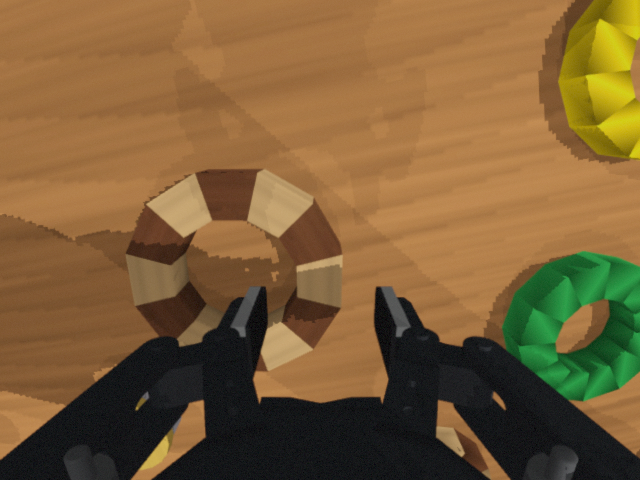

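>>> move_arm --motion '[[[0.5,-1,-20],[0,0,0]],[[0.5,-1,-35],[0,0,0]],[[0.5,-1,-42],[0,0,0]],[[0.5,-1,-42],[0,0,0]]]'

```text
clock: 3.78
position: [0.3778, 0.3087, 0.0343]
tool_rot: [-3.141, -0.0, 2.945]
force: [0.1, 0.3, -0.7]
grip_width: 0.0502
```

>>> move_arm --motion '[[[0,0,0],[0,0,0]],[[0,0,0],[0,0,0]],[[0,0,0],[0,0,0]],[[0,0,0],[0,0,0]]]' --jaw 10

```text
clock: 4.28
position: [0.3781, 0.3093, 0.035]
tool_rot: [3.14, 0.001, 2.945]
force: [-0.6, 0.2, 5.8]
grip_width: 0.0233
```

```bash
python3 - <<'E'
from h import *
s=observe();g=grab_frame('wrist');save('w3',g['frame']);print(s['clock'],s['position'],s['tool_rot'],s['force'],s['grip_width'])
E
```

```text
4.275 [0.37810096 0.30925017 0.03496082] [3.14031274e+00 6.68876828e-04 2.94493708e+00] [-0.62195363  0.22025536  5.79375198] 0.023320173445309223
```

View pics/w3.png

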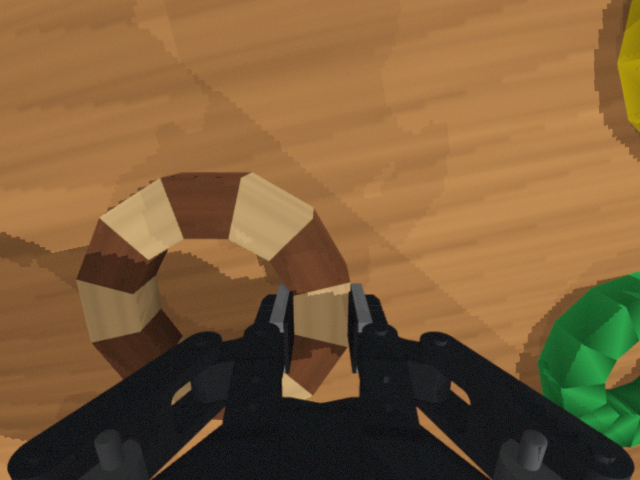

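>>> move_arm --motion '[[[0,0,25],[0,0,0]],[[0,0,75],[0,0,0]],[[15,-15,130],[0,0,0]],[[45,-50,170],[0,0,0]],[[85,-92,200],[0,0,0]],[[125,-135,215],[0,0,0]],[[165,-180,215],[0,0,0]],[[205,-222,215],[0,0,0]],[[245,-265,215],[0,0,0]],[[285,-310,215],[0,0,0]],[[322,-349,215],[0,0,0]],[[322,-349,215],[0,0,0]]]'

```text
clock: 5.82
position: [0.7008, -0.0446, 0.2486]
tool_rot: [-3.14, 0.0, 2.94]
force: [-0.2, 0.9, -1.7]
grip_width: 0.0237
```

```bash
python3 - <<'E'
from h import *
s=observe();g=grab_frame('wrist');save('w4',g['frame']);print(s['clock'],s['position'],s['tool_rot'],s['force'],s['grip_width'],s['qpos'])
for l in ['faceplate','glue_board','wide_ring']:
  for o in outline_of(l,'wrist')[:2]: print(l,o['score'],o['pixel'],o['pixels'].sum())
E
```

```text
5.825 [ 0.70079686 -0.044621    0.24857183] [-3.13969585e+00  5.80012297e-05  2.94002090e+00] [-0.2041752   0.93413335 -1.66765555] 0.023677494174658625 [-0.0806806   0.6600529   0.10045626  1.38172835 -0.06683637  1.10348336
  1.39816527]
faceplate 0.71 [242.6, 114.9] 13982
glue_board 0.84 [396.4, 102.8] 45410
wide_ring 0.84 [204.9, 237.3] 31347
```

View pics/w4.png

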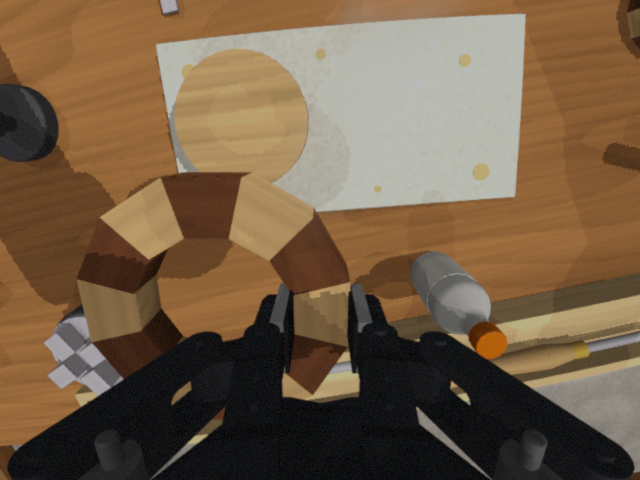

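```bash
cat >> h.py <<'E'
def ngon(D,yaw,z):
    r=D/2/np.cos(np.pi/12);a=yaw+np.pi/12+np.arange(12)*np.pi/6
    return np.c_[r*np.cos(a),r*np.sin(a),np.full(12,z)]
def contour(mask,keep):
    n,l,st,c=cv2.connectedComponentsWithStats(mask.astype(np.uint8)); i=1+np.argmax(st[1:,4])
    h=max(cv2.findContours((l==i).astype(np.uint8),0,1)[0],key=len)[:,0].astype(float)
    return h[[keep(p) for p in h]]
def fitsil(g,T,pts,model,x0):
    """model(x)->3D pts world; fit so pts lie on hull outline"""
    def f(x):
        h=cv2.convexHull(proj(g,T,model(x)).astype(np.float32))
        return [cv2.pointPolygonTest(h,(float(p[0]),float(p[1])),True) for p in pts]
    r=least_squares(f,x0,diff_step=1e-3,x_scale=.1,loss='soft_l1'); return r.x,np.sqrt(np.mean(np.square(f(r.x))))
def foot(g,T,keep,x0=(.6,-.09),z=.082,r=.055,lab='faceplate'):
    o=outline_of(lab,'wrist')[0]; pts=contour(o['pixels'],keep)
    return fitsil(g,T,pts,lambda x:circ(r,z,120)+[x[0],x[1],0],x0)
E
python3 - <<'E'
from h import *
s=observe();g=grab_frame('wrist');T=camT(g,s)
fx,rms=foot(g,T,lambda p:p[1]<165);print('foot',fx,rms)
o=outline_of('faceplate','wrist')[0];P=np.array([ray(g,T,p,.082)[:2] for p in contour(o['pixels'],lambda p:p[1]<165)])
A=np.c_[2*P,np.ones(len(P))];q=np.linalg.lstsq(A,(P**2).sum(1),rcond=None)[0];print('free',q[:2],np.sqrt(q[2]+q[0]**2+q[1]**2))
# board
o=outline_of('glue_board','wrist')[0];c=contour(o['pixels'],lambda p:True)
hull=cv2.convexHull(c.astype(np.float32));ap=cv2.approxPolyDP(hull,6,True)[:,0]
print([(p.tolist(),np.round(ray(g,T,p,.012)[:2],4).tolist()) for p in ap.astype(float)])
# ring in hand
o=outline_of('wide_ring','wrist')[0];pts=contour(o['pixels'],lambda p:p[1]<330 and p[0]<255 )
import math
pts=np.array([p for p in pts if np.hypot(p[0]-205,p[1]-290)>90])
z0=s['position'][2]-.035
def mod(x):
    u=x[2]; return np.vstack([ngon(.12,u,z0),ngon(.12,u,z0+.022)])+[x[0],x[1],0]
ty=np.array([np.sin(s['tool_rot'][2]),-np.cos(s['tool_rot'][2])])
c0=s['position'][:2]-.0475*ty
for k in (0,1):
  x,r=fitsil(g,T,pts,mod,[*c0,np.arctan2(ty[1],ty[0])])
print('ring',x,r,'expected',c0,'rel',x[:2]-s['position'][:2],np.degrees(np.arctan2(ty[1],ty[0])),np.degrees(x[2]))
vis=g['frame'].copy()
for Q in (ngon(.12,x[2],z0+.022)+[x[0],x[1],0],ngon(.07,x[2],z0+.022)+[x[0],x[1],0],circ(.055,.082)+[*fx,0]):
    cv2.polylines(vis,[np.round(proj(g,T,Q)).astype(int)],True,(0,255,0),1)
save('w4b',vis)
E
```

```text
foot [ 0.60276556 -0.09173191] 0.6935181570215513
free [ 0.60222954 -0.09160839] 0.05445134024821837
[([518.0, 19.0], [0.5515, 0.184]), ([507.0, 198.0], [0.7258, 0.1625]), ([318.0, 212.0], [0.7015, -0.0428]), ([173.0, 170.0], [0.6268, -0.1842]), ([154.0, 46.0], [0.5079, -0.1668])]
ring [ 0.69019149 -0.08606168  1.36641729] 0.4195887608906829 expected [ 0.690038   -0.08572157] rel [-0.00908432 -0.04693316] 78.78563322270355 78.28994378759924
```

View pics/w4b.png

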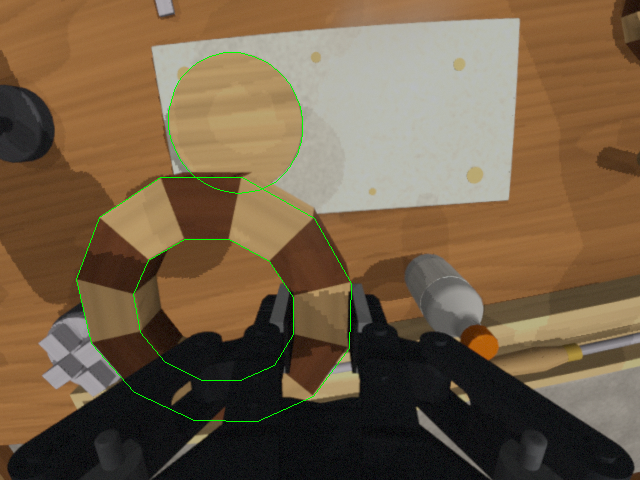

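```bash
python3 - <<'E'
from h import *
for k in range(3):
  s=observe();g=grab_frame('wrist');T=camT(g,s)
  print(s['clock'],s['position'],s['tool_rot'],s['qd'][:2]);fx,rms=foot(g,T,lambda p:p[1]<165);print('foot',fx,rms)
  o=outline_of('faceplate','wrist')[0];P=np.array([ray(g,T,p,.082)[:2] for p in contour(o['pixels'],lambda p:p[1]<165)])
  A=np.c_[2*P,np.ones(len(P))];q=np.linalg.lstsq(A,(P**2).sum(1),rcond=None)[0];print('free',q[:2],np.sqrt(q[2]+q[0]**2+q[1]**2))
E
```

```text
6.275 [ 0.69964387 -0.03962895  0.24963635] [3.14140025e+00 2.90687604e-04 2.94558804e+00] [0.0040975  0.00258226]
foot [ 0.60298291 -0.09181017] 0.7864157255940912
free [ 0.60225268 -0.09158042] 0.05431023146781304
6.425 [ 0.69972868 -0.04004822  0.24943966] [3.14155408e+00 1.21624620e-04 2.94506506e+00] [0.00409055 0.00138985]
foot [ 0.60288842 -0.09168067] 0.7594837196349177
free [ 0.60223525 -0.09145801] 0.05436447591030695
6.575 [ 0.69976132 -0.04027974  0.24931642] [-3.14157273e+00 -2.07035954e-07  2.94476722e+00] [0.00135085 0.00172798]
foot [ 0.60323199 -0.09188512] 0.8233698913131966
free [ 0.60245832 -0.09169158] 0.05429517687364191
```

>>> move_arm --motion '[[[-40,-2,0],[0,0,0]],[[-80,-4,-20],[0,0,0]],[[-87.6,-4.6,-60],[0,0,0]],[[-87.6,-4.6,-95],[0,0,0]],[[-87.6,-4.6,-115],[0,0,0]],[[-87.6,-4.6,-115],[0,0,0]],[[-87.6,-4.6,-115],[0,0,0]]]'

```text
clock: 7.6
position: [0.6127, -0.045, 0.1352]
tool_rot: [3.141, 0.001, 2.945]
force: [-0.1, 0.2, -1.9]
grip_width: 0.0237
```

```bash
python3 - <<'E'
from h import *
s=observe();g=grab_frame('wrist');save('w5',g['frame']);g=grab_frame('side');save('s5',g['frame'][180:340,260:500].repeat(3,0).repeat(3,1));s=observe();print(s['position'],s['tool_rot'],s['force'],s['grip_width'])
E
```

```text
[ 0.61274657 -0.04492739  0.13542029] [3.14131725e+00 1.59296910e-03 2.94472010e+00] [-0.1854531   0.25393431 -1.79360129] 0.023389341357003688
```

View pics/w5.png

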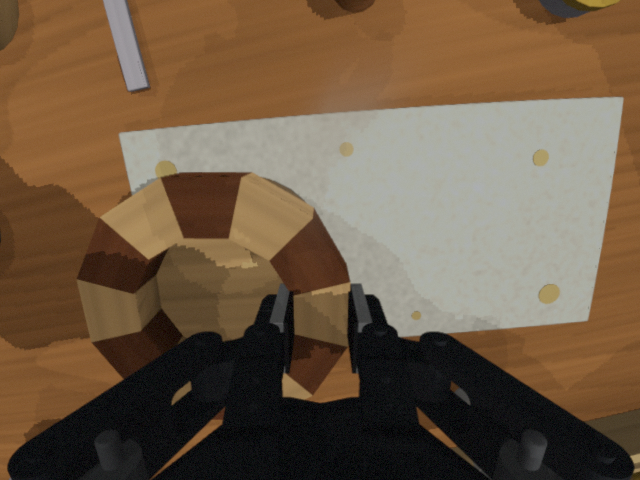

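View pics/s5.png

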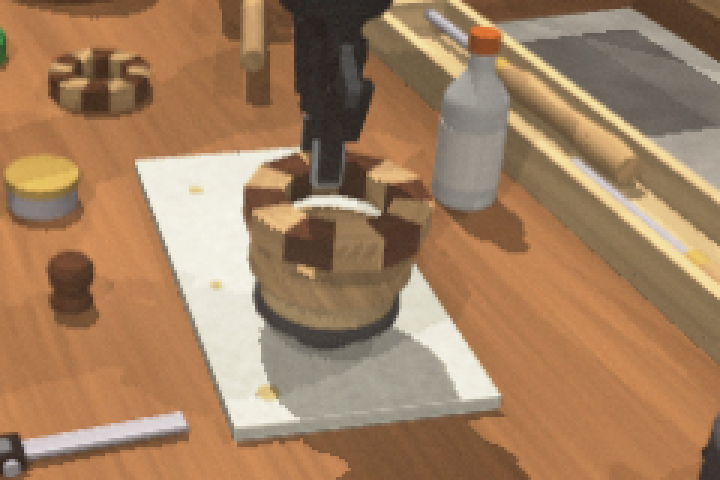

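>>> move_arm --motion '[[[-0.6,0,-8],[0,0,0]],[[-0.6,0,-14],[0,0,0]],[[-0.6,0,-16],[0,0,0]],[[-0.6,0,-16],[0,0,0]]]'

```text
clock: 8.2
position: [0.6115, -0.0449, 0.1181]
tool_rot: [-3.141, -0.0, 2.945]
force: [-0.2, 0.2, -1.8]
grip_width: 0.0238
```

>>> move_arm --motion '[[[0,0,-1],[0,0,0]],[[0,0,-2],[0,0,0]],[[0,0,-2],[0,0,0]]]'

```text
clock: 8.57
position: [0.6118, -0.0449, 0.117]
tool_rot: [3.141, 0.001, 2.945]
force: [-4.5, 0.4, 9.9]
grip_width: 0.0239
```

Contact. Release.

>>> move_arm --motion '[[[0,0,0.5],[0,0,0]],[[0,0,0.5],[0,0,0]],[[0,0,0.5],[0,0,0]],[[0,0,0.5],[0,0,0]]]' --jaw 50

```text
clock: 9.07
position: [0.6116, -0.0449, 0.1167]
tool_rot: [-3.142, -0.0, 2.945]
force: [0.6, -0.7, 0.1]
grip_width: 0.0499
```

>>> move_arm --motion '[[[0,0,20],[0,0,0]],[[5,3,60],[0,0,0]],[[40,15,110],[0,0,0]],[[80,20,140],[0,0,0]],[[88,20,140],[0,0,0]],[[88,20,140],[0,0,0]],[[88,20,140],[0,0,0]]]'

```text
clock: 9.95
position: [0.6985, -0.0252, 0.2558]
tool_rot: [-3.141, -0.002, 2.944]
force: [-0.0, -0.3, -0.2]
grip_width: 0.0503
```

```bash
cat >>h.py <<'E'
def fitring(g,T,lab,D,z,x0,keep=lambda p:True):
    o=sorted(outline_of(lab,'wrist'),key=lambda o:np.hypot(*(ray(g,T,o['pixel'],z+.02)[:2]-np.array(x0[:2]))))[0]
    pts=contour(o['pixels'],keep)
    mod=lambda x: np.vstack([ngon(D,x[2],z),ngon(D,x[2],z+.022)])+[x[0],x[1],0]
    x,r=fitsil(g,T,pts,lambda q:np.vstack([circ(D/2*1.011,z),circ(D/2*1.011,z+.022)])+[q[0],q[1],0],x0[:2])
    y,a=ringyaw(g,T,x,z+.022,(.0475 if D>.1 else .037))
    x,r=fitsil(g,T,pts,mod,[x[0],x[1],np.radians(y)])
    return x[:2],np.degrees(x[2])%30,y,r,o['score']
E
python3 - <<'E'
from h import *
s=observe();g=grab_frame('wrist');save('w6',g['frame']);print(s['clock'],s['position'],s['tool_rot'],s['force'],s['grip_width'])
T=camT(g,s)
print(fitring(g,T,'wide_ring',.12,.082,[.6028,-.0917]))
o=outline_of('glue_board','wrist')[0];c=contour(o['pixels'],lambda p:True)
hull=cv2.convexHull(c.astype(np.float32));ap=cv2.approxPolyDP(hull,6,True)[:,0]
print([(p.tolist(),np.round(ray(g,T,p,.012)[:2],4).tolist()) for p in ap.astype(float)])
E
```

```text
9.95 [ 0.69852801 -0.02517828  0.25581976] [-3.14109247e+00 -1.82796072e-03  2.94436179e+00] [-0.00128798 -0.28374726 -0.1939136 ] 0.05032264282967928
(array([ 0.60241477, -0.09215725]), np.float64(18.11614618392353), np.float64(17.985967960771664), np.float64(0.6428158507892568), 0.63)
[([500.0, 25.0], [0.552, 0.1832]), ([492.0, 201.0], [0.7268, 0.1624]), ([175.0, 224.0], [0.6833, -0.1899]), ([168.0, 190.0], [0.645, -0.1855]), ([231.0, 43.0], [0.5188, -0.0794])]
```

View pics/w6.png

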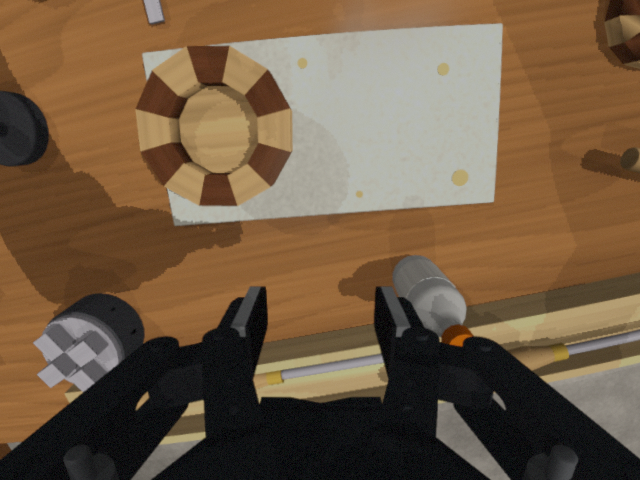

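>>> move_arm --motion '[[[-10,50,0],[0,0,0]],[[-20,105,0],[0,0,0]],[[-32,160,0],[0,0,0]],[[-45,215,0],[0,0,0]],[[-58,270,0],[0,0,0]],[[-70,325,0],[0,0,0]],[[-78,355,-5],[0,0,0]],[[-78,355,-15],[0,0,0]],[[-78,355,-15],[0,0,0]]]'

```text
clock: 11.22
position: [0.6214, 0.3289, 0.2409]
tool_rot: [-3.14, -0.001, 2.944]
force: [0.0, -0.8, 0.5]
grip_width: 0.0501
```

```bash
python3 - <<'E'
from h import *
s=observe();g=grab_frame('wrist');save('w7',g['frame']);print(s['clock'],s['position'],s['tool_rot'],s['force'],s['grip_width'])
T=camT(g,s)
print(fitring(g,T,'narrow_ring',.096,0,[.566,.353]))
E
```

```text
11.225 [0.6214341  0.32893597 0.24091718] [-3.13995051e+00 -7.62950101e-04  2.94409596e+00] [ 0.0449301  -0.75654645  0.47785464] 0.050117135457738236
(array([0.56628735, 0.35251813]), np.float64(10.166073614712582), np.float64(10.103013474709247), np.float64(0.994701467937105), 0.94)
```

View pics/w7.png

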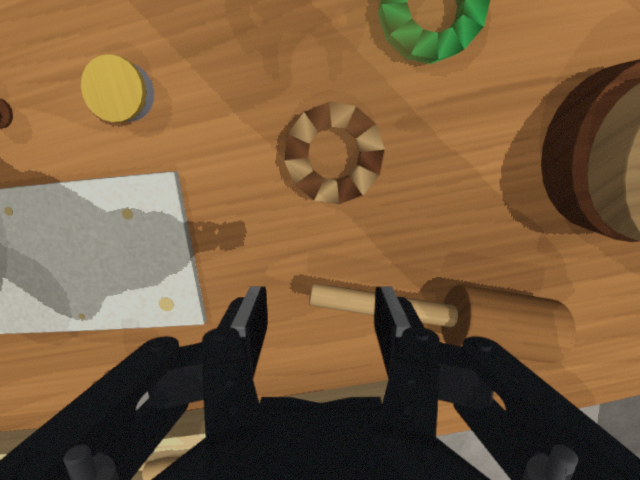

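>>> move_arm --motion '[[[-20,30,-40],[0,0,-0.08]],[[-42,58,-90],[0,0,-0.15]],[[-42,58,-140],[0,0,-0.15]],[[-42,58,-165],[0,0,-0.15]],[[-42,58,-165],[0,0,-0.15]],[[-42,58,-165],[0,0,-0.15]]]' --jaw 44

```text
clock: 12.08
position: [0.5807, 0.3879, 0.0785]
tool_rot: [3.14, 0.001, 2.794]
force: [0.8, -1.0, 0.2]
grip_width: 0.044
```

```bash
python3 - <<'E'
from h import *
s=observe();g=grab_frame('wrist');save('w8',g['frame']);print(s['clock'],s['position'],s['tool_rot'],s['force'],s['grip_width'])
T=camT(g,s)
print(fitring(g,T,'narrow_ring',.096,0,[.566,.353],keep=lambda p:p[1]<285 and p[0]<245))
E
```

```text
12.075 [0.58069024 0.38791581 0.07845663] [3.14004662e+00 1.22134996e-03 2.79375783e+00] [ 0.81771239 -1.04389578  0.22403532] 0.0440245501268119
(array([0.56658403, 0.35355868]), np.float64(9.98714938617953), np.float64(10.530381371842882), np.float64(26.588267157864543), 0.63)
```

View pics/w8.png

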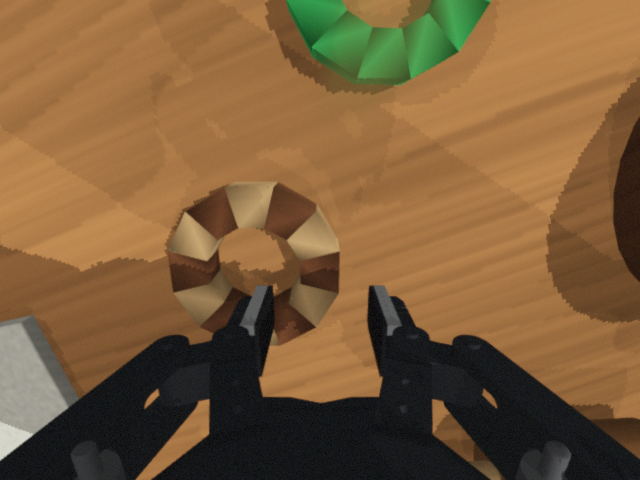

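>>> move_arm --motion '[[[-1.5,-0.5,-20],[0,0,0]],[[-1.5,-0.5,-36],[0,0,0]],[[-1.5,-0.5,-42],[0,0,0]],[[-1.5,-0.5,-42],[0,0,0]]]'

```text
clock: 12.68
position: [0.5779, 0.3874, 0.0341]
tool_rot: [-3.141, -0.0, 2.795]
force: [-0.4, -0.5, 0.2]
grip_width: 0.044
```

>>> move_arm --motion '[[[0,0,0],[0,0,0]],[[0,0,0],[0,0,0]],[[0,0,0],[0,0,0]],[[0,0,0],[0,0,0]]]' --jaw 8

```text
clock: 13.18
position: [0.5785, 0.388, 0.0355]
tool_rot: [3.14, 0.001, 2.795]
force: [0.6, 1.1, 6.9]
grip_width: 0.0219
```

>>> move_arm --motion '[[[0,0,0],[0,0,0]],[[0,0,2],[0,0,0]],[[0,0,2.5],[0,0,0]]]' --jaw 32

```text
clock: 13.55
position: [0.5781, 0.3875, 0.0374]
tool_rot: [-3.141, -0.0, 2.795]
force: [-0.1, -0.3, 0.3]
grip_width: 0.0319
```

>>> move_arm --motion '[[[0,0,0],[0,0,0]],[[0,0,0],[0,0,0]],[[0,0,0],[0,0,0]],[[0,0,0],[0,0,0]]]' --jaw 8

```text
clock: 14.05
position: [0.5784, 0.388, 0.0377]
tool_rot: [3.141, 0.0, 2.795]
force: [1.0, 2.4, 5.7]
grip_width: 0.0219
```

>>> move_arm --motion '[[[0,0,40],[0,0,0]],[[0,0,100],[0,0,0]],[[10,-35,145],[0,0,0.02]],[[25,-85,175],[0,0,0.05]],[[40,-140,200],[0,0,0.08]],[[55,-195,222],[0,0,0.11]],[[70,-250,232],[0,0,0.14]],[[85,-305,232],[0,0,0.14]],[[100,-360,232],[0,0,0.14]],[[115,-410,232],[0,0,0.14]],[[122,-428,232],[0,0,0.14]],[[122,-428,232],[0,0,0.14]]]'

```text
clock: 15.55
position: [0.7, -0.0417, 0.2687]
tool_rot: [-3.141, -0.001, 2.933]
force: [0.3, 0.5, -1.7]
grip_width: 0.0213
```

>>> move_arm --motion '[[[0,0,0],[0,0,0]],[[0,0,0],[0,0,0]]]'

```text
clock: 15.8
position: [0.6999, -0.0387, 0.2693]
tool_rot: [3.141, -0.0, 2.937]
force: [0.4, 0.5, -1.3]
grip_width: 0.0215
```

```bash
python3 - <<'E'
from h import *
s=observe();g=grab_frame('wrist');save('w9',g['frame']);print(s['clock'],s['position'],s['tool_rot'],s['force'],s['grip_width'])
T=camT(g,s)
try:print('wide',fitring(g,T,'wide_ring',.12,.082,[.6028,-.0917],keep=lambda p:p[1]<165))
except Exception as e: print(e)
z0=s['position'][2]-.0375
o=[o for o in outline_of('narrow_ring','wrist') if o['pixel'][1]>200]
print([(a['score'],a['pixel']) for a in o]); o=o[0]
ty=np.array([np.sin(s['tool_rot'][2]),-np.cos(s['tool_rot'][2])]);c0=s['position'][:2]-.037*ty
b=proj(g,T,[[*c0,z0+.01]])[0]
pts=np.array([p for p in contour(o['pixels'],lambda p:p[0]<260 and p[1]<330) if np.hypot(*(p-b))>70]);print(len(pts))
mod=lambda x: np.vstack([ngon(.096,x[2],z0),ngon(.096,x[2],z0+.022)])+[x[0],x[1],0]
x,r=fitsil(g,T,pts,mod,[*c0,np.arctan2(ty[1],ty[0])])
print(x,r,'rel',x[:2]-s['position'][:2],'exp',-.037*ty,np.degrees(x[2]),np.degrees(np.arctan2(ty[1],ty[0])))
vis=g['frame'].copy();cv2.polylines(vis,[np.round(proj(g,T,ngon(.096,x[2],z0+.022)+[x[0],x[1],0])).astype(int)],True,(0,255,0),1);save('w9b',vis)
E
```

```text
15.8 [ 0.69992021 -0.03872975  0.26930518] [ 3.14112530e+00 -2.91308874e-04  2.93664565e+00] [ 0.41370238  0.4572891  -1.29536728] 0.02150529990723466
wide (array([ 0.60287809, -0.0921552 ]), np.float64(19.156900059677564), np.float64(18.08286633962582), np.float64(0.8381217130260445), 0.89)
[(0.83, [237.0, 254.4])]
203
[ 0.69225857 -0.07457044  1.34604842] 0.5266391875920732 rel [-0.00766164 -0.03584069] exp [-0.00753006 -0.03622566] 77.1228934701056 78.25740189046327
```

View pics/w9b.png

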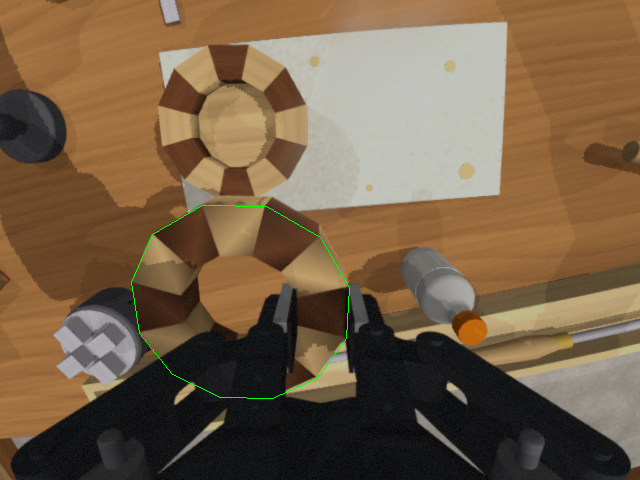

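>>> move_arm --motion '[[[-40,-8,0],[0,0,0]],[[-80,-16,-15],[0,0,0]],[[-89.6,-17.2,-55],[0,0,0]],[[-89.6,-17.2,-90],[0,0,0]],[[-89.6,-17.2,-113],[0,0,0]],[[-89.6,-17.2,-113],[0,0,0]],[[-89.6,-17.2,-113],[0,0,0]],[[-89.6,-17.2,-113],[0,0,0]]]'

```text
clock: 16.95
position: [0.611, -0.0575, 0.1575]
tool_rot: [3.141, 0.002, 2.935]
force: [0.4, -0.1, -0.4]
grip_width: 0.0215
```

>>> move_arm --motion '[[[-0.6,1.2,-8],[0,0,0]],[[-0.6,1.2,-13],[0,0,0]],[[-0.6,1.2,-15],[0,0,0]],[[-0.6,1.2,-15],[0,0,0]],[[-0.6,1.2,-15],[0,0,0]]]'

```text
clock: 17.58
position: [0.6096, -0.0563, 0.1416]
tool_rot: [3.141, -0.001, 2.935]
force: [-4.9, 1.7, 10.9]
grip_width: 0.0212
```

>>> move_arm --motion '[[[0,0,0.5],[0,0,0]],[[0,0,0.5],[0,0,0]],[[0,0,0.5],[0,0,0]],[[0,0,0.5],[0,0,0]]]' --jaw 42

```text
clock: 18.08
position: [0.6099, -0.0564, 0.1417]
tool_rot: [-3.142, -0.0, 2.935]
force: [-0.2, -0.4, -0.3]
grip_width: 0.0421
```

>>> move_arm --motion '[[[0,0,20],[0,0,0]],[[5,3,60],[0,0,0]],[[40,15,110],[0,0,0]],[[80,25,140],[0,0,0]],[[88,25,140],[0,0,0]],[[88,25,140],[0,0,0]],[[88,25,140],[0,0,0]]]'

```text
clock: 18.95
position: [0.6969, -0.0319, 0.2809]
tool_rot: [-3.141, -0.002, 2.934]
force: [0.1, 0.0, -0.1]
grip_width: 0.0418
```

```bash
python3 - <<'E'
from h import *
s=observe();g=grab_frame('wrist');save('w10',g['frame']);print(s['clock'],s['position'],s['tool_rot'],s['force'],s['grip_width'])
T=camT(g,s)
print(fitring(g,T,'narrow_ring',.096,.104,[.6028,-.0917]))
print(fitring(g,T,'wide_ring',.12,.082,[.6028,-.0917]))
for o in outline_of('iron_weight','wrist'):
  print(o['score'],o['pixel'],locate('iron_weight',[(g,T,o['pixels'])]))
E
```

```text
18.95 [ 0.69688902 -0.03188701  0.28087066] [-3.14100327e+00 -1.68469679e-03  2.93415409e+00] [ 0.1094901   0.02413684 -0.06952097] 0.04179677661713572
(array([ 0.60187037, -0.09242615]), np.float64(17.11888320793892), np.float64(17.01582103940567), np.float64(0.7333202887839123), 0.68)
(array([ 0.60259023, -0.0928893 ]), np.float64(18.937165006920285), np.float64(15.06969402356298), np.float64(7.498157177954687), 0.67)
0.87 [35.3, 130.8] (array([ 0.5427741 , -0.34333747]), array([-0.00635031, -0.02207437]), [np.float64(0.964)])
```

View pics/w10.png

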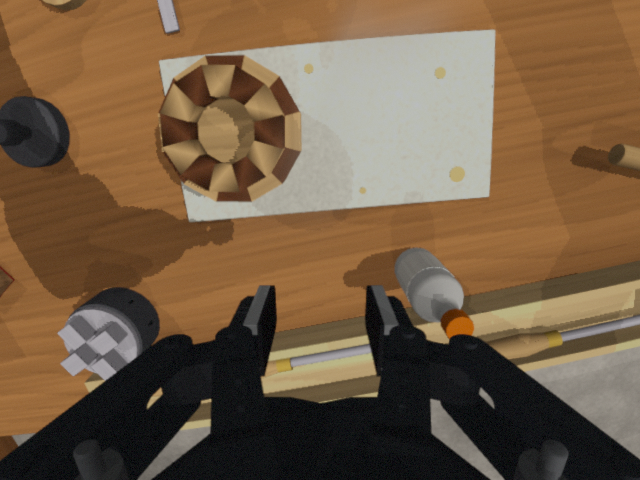

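>>> move_arm --motion '[[[-12,-50,0],[0,0,0]],[[-25,-105,0],[0,0,0]],[[-40,-160,-5],[0,0,0]],[[-55,-215,-20],[0,0,0]],[[-70,-270,-35],[0,0,0]],[[-77,-293,-45],[0,0,0]],[[-77,-293,-45],[0,0,0]],[[-77,-293,-45],[0,0,0]]]' --jaw 56

```text
clock: 20.15
position: [0.6216, -0.323, 0.237]
tool_rot: [3.141, 0.0, 2.936]
force: [0.5, 0.6, -0.0]
grip_width: 0.0562
```

```bash
python3 - <<'E'
from h import *
s=observe();g=grab_frame('wrist');save('w11',g['frame']);print(s['clock'],s['position'],s['tool_rot'],s['force'],s['grip_width'])
T=camT(g,s)
for o in outline_of('iron_weight','wrist'):
  print(o['score'],o['pixel'],locate('iron_weight',[(g,T,o['pixels'])]))
x=locate('iron_weight',[(g,T,outline_of('iron_weight','wrist')[0]['pixels'])])[0]
vis=g['frame'].copy()
for r,z in MOD['iron_weight']: cv2.polylines(vis,[np.round(proj(g,T,circ(r,z)+[*x,0])).astype(int)],True,(0,255,0),1)
save('w11b',vis)
E
```

```text
20.15 [ 0.62157924 -0.32301779  0.23704718] [3.14079700e+00 4.89170623e-04 2.93608111e+00] [ 0.51280726  0.57343137 -0.02248412] 0.0562105220651188
0.87 [282.9, 138.2] (array([ 0.54248327, -0.34383609]), array([ 0.00237645, -0.00098928]), [np.float64(0.982)])
```

View pics/w11b.png

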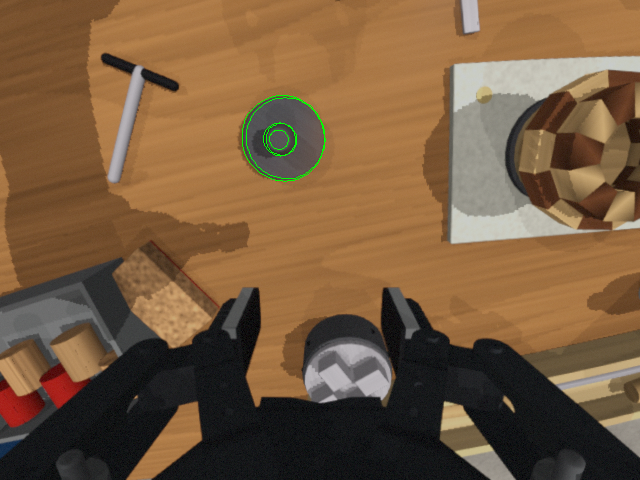

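>>> move_arm --motion '[[[-40,-10,-20],[0,0,0]],[[-79,-20.8,-70],[0,0,0]],[[-79,-20.8,-120],[0,0,0]],[[-79,-20.8,-135],[0,0,0]],[[-79,-20.8,-135],[0,0,0]],[[-79,-20.8,-135],[0,0,0]]]' --grip_force 80

```text
clock: 21.05
position: [0.5432, -0.3453, 0.1036]
tool_rot: [-3.141, 0.002, 2.935]
force: [0.5, 0.1, 0.5]
grip_width: 0.056
```

```bash
python3 - <<'E'
from h import *
s=observe();g=grab_frame('wrist');save('w12',g['frame']);print(s['clock'],s['position'],s['tool_rot'],s['force'],s['grip_width'])
T=camT(g,s)
for o in outline_of('iron_weight','wrist')[:1]:
  print(o['score'],o['pixel'],locate('iron_weight',[(g,T,o['pixels'])]))
E
```

```text
21.05 [ 0.54322903 -0.3453438   0.10364395] [-3.14091927e+00  2.49217219e-03  2.93543998e+00] [0.46010761 0.11052366 0.45564302] 0.05597059151300734
0.59 [320.8, 249.5] (array([ 0.5414979, -0.3440575]), array([-0.00135406,  0.0006691 ]), [np.float64(0.96)])
```

View pics/w12.png

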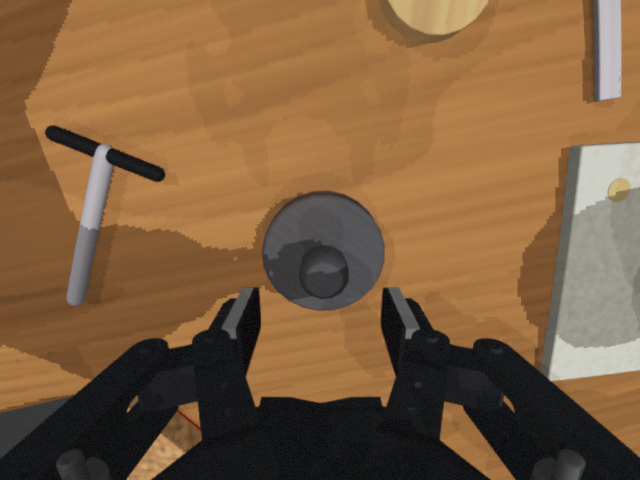

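>>> move_arm --motion '[[[-1,1,-25],[0,0,0]],[[-1,1,-42],[0,0,0]],[[-1,1,-49],[0,0,0]],[[-1,1,-49],[0,0,0]],[[-1,1,-49],[0,0,0]]]'

```text
clock: 21.78
position: [0.5412, -0.3444, 0.0534]
tool_rot: [-3.141, 0.001, 2.935]
force: [-0.1, -0.0, -0.1]
grip_width: 0.0562
```

>>> move_arm --motion '[[[0,0,0],[0,0,0]],[[0,0,0],[0,0,0]],[[0,0,0],[0,0,0]],[[0,0,0],[0,0,0]],[[0,0,0],[0,0,0]]]' --jaw 10

```text
clock: 22.4
position: [0.5412, -0.344, 0.0536]
tool_rot: [3.141, 0.001, 2.935]
force: [-3.4, 3.1, 10.5]
grip_width: 0.0253
```

```bash
python3 - <<'E'
from h import *
s=observe();g=grab_frame('wrist');save('w13',g['frame']);print(s['clock'],s['position'],s['tool_rot'],s['force'],s['grip_width'])
E
```

```text
22.4 [ 0.54122345 -0.34395122  0.0536272 ] [3.14129573e+00 6.25413166e-04 2.93494288e+00] [-3.38408918  3.08167953 10.53521782] 0.02527950980872562
```

View pics/w13.png

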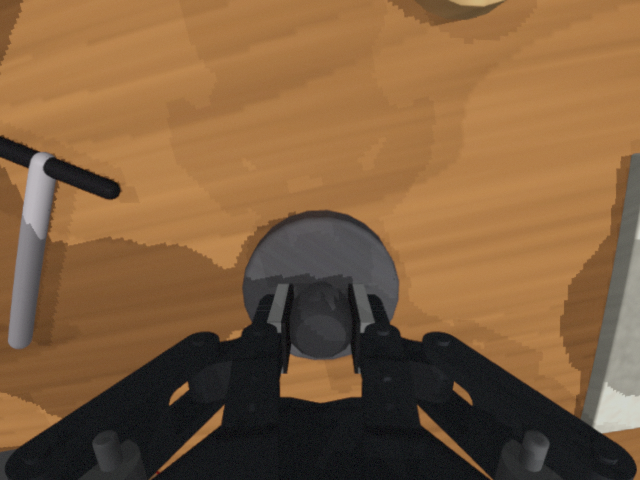

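>>> move_arm --motion '[[[0,0,20],[0,0,0]],[[0,0,70],[0,0,0]],[[0,0,125],[0,0,0]],[[10,20,175],[0,0,0]],[[30,55,215],[0,0,0]],[[55,100,240],[0,0,0]],[[80,150,246],[0,0,0]],[[105,195,246],[0,0,0]],[[130,240,246],[0,0,0]],[[150,280,246],[0,0,0]],[[159,294,246],[0,0,0]],[[159,294,246],[0,0,0]]]'

```text
clock: 23.95
position: [0.6998, -0.0491, 0.2988]
tool_rot: [-3.142, -0.001, 2.936]
force: [-0.4, -0.5, -9.0]
grip_width: 0.0253
```

>>> move_arm --motion '[[[0,0,0],[0,0,0]],[[0,0,0],[0,0,0]]]'

```text
clock: 24.2
position: [0.6995, -0.0515, 0.2991]
tool_rot: [-3.141, 0.0, 2.933]
force: [-0.7, 0.1, -8.9]
grip_width: 0.0253
```

```bash
python3 - <<'E'
from h import *
s=observe();g=grab_frame('wrist');save('w14',g['frame']);print(s['clock'],s['position'],s['tool_rot'],s['force'],s['grip_width'])
T=camT(g,s)
print(fitring(g,T,'narrow_ring',.096,.104,[.6028,-.0917]))
z0=s['position'][2]-.0536
o=outline_of('iron_weight','wrist');print([(a['score'],a['pixel']) for a in o]);o=o[0]
pts=contour(o['pixels'],lambda p:p[1]<285)
mod=lambda x:np.vstack([circ(.04,z0),circ(.04,z0+.02)])+[x[0],x[1],0]
x,r=fitsil(g,T,pts,mod,s['position'][:2]);print(len(pts),x,r,x-s['position'][:2])
vis=g['frame'].copy()
for z in (0,.02):cv2.polylines(vis,[np.round(proj(g,T,circ(.04,z0+z)+[*x,0])).astype(int)],True,(0,255,0),1)
save('w14b',vis)
E
```

```text
24.2 [ 0.69945725 -0.0515277   0.29910964] [-3.14111444e+00  4.15235007e-05  2.93315507e+00] [-0.72347576  0.11187302 -8.94042764] 0.025339266484439432
(array([ 0.60184157, -0.09253276]), np.float64(15.988333087197384), np.float64(16.94331265020311), np.float64(1.2043456181690462), 0.84)
[(0.55, [317.7, 271.3])]
246 [ 0.70126485 -0.0530424 ] 16.066231971931412 [ 0.0018076 -0.0015147]
```

View pics/w14b.png

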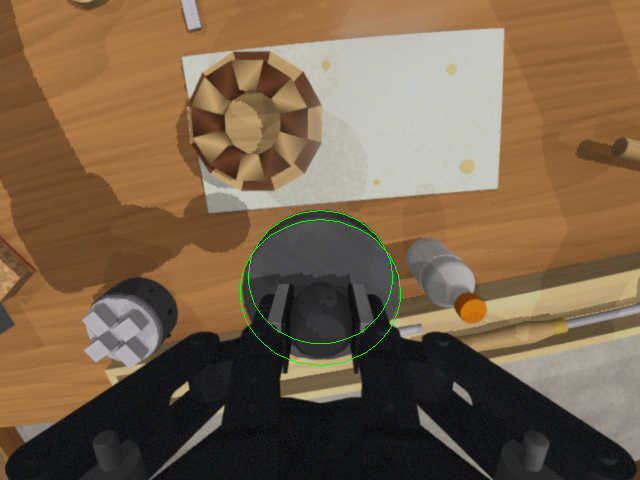

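```bash
python3 - <<'E'
from h import *
s=observe();g=grab_frame('wrist');print(s['position'])
T=camT(g,s)
z0=s['position'][2]-.0536
o=outline_of('iron_weight','wrist')[0]
c=contour(o['pixels'],lambda p:p[1]<300)
h=cv2.convexHull(c.astype(np.float32))
pts=np.array([p for p in c if cv2.pointPolygonTest(h,(p[0],p[1]),True)<1.5 and p[1]<290])
mod=lambda x:np.vstack([circ(.04,z0),circ(.04,z0+.02)])+[x[0],x[1],0]
x,r=fitsil(g,T,pts,mod,s['position'][:2]);print(len(pts),x,r,x-s['position'][:2])
E
```

```text
[ 0.69970394 -0.05086262  0.29898892]
223 [ 0.70132309 -0.05215261] 0.857158857480495 [ 0.00161915 -0.00128998]
```

>>> move_arm --motion '[[[-45,-18,0],[0,0,0]],[[-90,-36,-10],[0,0,0]],[[-99,-40,-45],[0,0,0]],[[-99,-40,-80],[0,0,0]],[[-99,-40,-104],[0,0,0]],[[-99,-40,-104],[0,0,0]],[[-99,-40,-104],[0,0,0]],[[-99,-40,-104],[0,0,0]]]'

```text
clock: 25.45
position: [0.6015, -0.0903, 0.196]
tool_rot: [3.141, 0.002, 2.935]
force: [0.3, -0.7, -8.6]
grip_width: 0.0251
```

>>> move_arm --motion '[[[0,0,-5],[0,0,0]],[[0,0,-9],[0,0,0]],[[0,0,-12],[0,0,0]],[[0,0,-12],[0,0,0]],[[0,0,-12],[0,0,0]]]'

```text
clock: 26.08
position: [0.6009, -0.0902, 0.1828]
tool_rot: [-3.142, 0.0, 2.935]
force: [-0.4, 1.1, -8.2]
grip_width: 0.0249
```

>>> move_arm --motion '[[[-0.4,-0.8,-1.5],[0,0,0]],[[-0.4,-0.8,-3],[0,0,0]],[[-0.4,-0.8,-3],[0,0,0]],[[-0.4,-0.8,-3],[0,0,0]]]'

```text
clock: 26.58
position: [0.6004, -0.0912, 0.1799]
tool_rot: [-3.141, 0.0, 2.935]
force: [-3.0, -1.2, -3.2]
grip_width: 0.025
```

>>> move_arm --motion '[[[0,0,-0.6],[0,0,0]],[[0,0,-0.6],[0,0,0]]]'

```text
clock: 26.82
position: [0.6004, -0.0913, 0.1798]
tool_rot: [-3.141, 0.0, 2.934]
force: [-6.8, -1.2, 4.7]
grip_width: 0.025
```

>>> move_arm --motion '[[[0,0,0],[0,0,0]],[[0,0,0],[0,0,0]],[[0,0,0.5],[0,0,0]],[[0,0,1],[0,0,0]]]' --jaw 56

```text
clock: 27.32
position: [0.6006, -0.0909, 0.1803]
tool_rot: [3.142, 0.0, 2.935]
force: [0.4, -0.7, -0.2]
grip_width: 0.0555
```

>>> move_arm --motion '[[[0,0,25],[0,0,0]],[[0,0,80],[0,0,0]],[[30,10,115],[0,0,0]],[[75,20,120],[0,0,0]],[[95,20,120],[0,0,0]],[[95,20,120],[0,0,0]],[[95,20,120],[0,0,0]]]'

```text
clock: 28.2
position: [0.6949, -0.0712, 0.3001]
tool_rot: [-3.141, -0.0, 2.934]
force: [-0.1, -0.4, -0.0]
grip_width: 0.0561
```

```bash
python3 - <<'E'
from h import *
s=observe();g=grab_frame('wrist');save('w15',g['frame']);print(s['clock'],s['position'],s['tool_rot'],s['force'],s['grip_width'])
T=camT(g,s)
print(fitring(g,T,'narrow_ring',.096,.104,[.6028,-.0917]))
print(fitring(g,T,'wide_ring',.12,.082,[.6028,-.0917]))
for o in outline_of('iron_weight','wrist'):
  print(o['score'],o['pixel'],locate('iron_weight',[(g,T,o['pixels'])],z0=.126))
for o in outline_of('glue_board','wrist')[:1]:
  ap=cv2.approxPolyDP(cv2.convexHull(contour(o['pixels'],lambda p:True).astype(np.float32)),6,True)[:,0]
  print([(p.tolist(),np.round(ray(g,T,p,.012)[:2],4).tolist()) for p in ap.astype(float)])
g=grab_frame('side');save('s15',g['frame'][180:340,260:500].repeat(3,0).repeat(3,1))
E
```

```text
28.2 [ 0.69493284 -0.07119748  0.30005045] [-3.14136700e+00 -4.96237264e-04  2.93449183e+00] [-0.09565728 -0.42421707 -0.04776206] 0.056080701896676015
(array([ 0.60186556, -0.09247521]), np.float64(16.696340614291707), np.float64(17.69821995100613), np.float64(0.532072738684016), 0.66)
(array([ 0.60250393, -0.09202088]), np.float64(18.25350950913829), np.float64(12.922249590412243), np.float64(0.6568347445904232), 0.62)
0.59 [270.4, 116.9] (array([ 0.60165657, -0.09195358]), array([-0.00344249,  0.00489758]), [np.float64(0.963)])
[([520.0, 31.0], [0.552, 0.1845]), ([512.0, 188.0], [0.7268, 0.1634]), ([224.0, 211.0], [0.6823, -0.1916]), ([214.0, 148.0], [0.6067, -0.1819]), ([257.0, 50.0], [0.5152, -0.1055])]
```

View pics/w15.png

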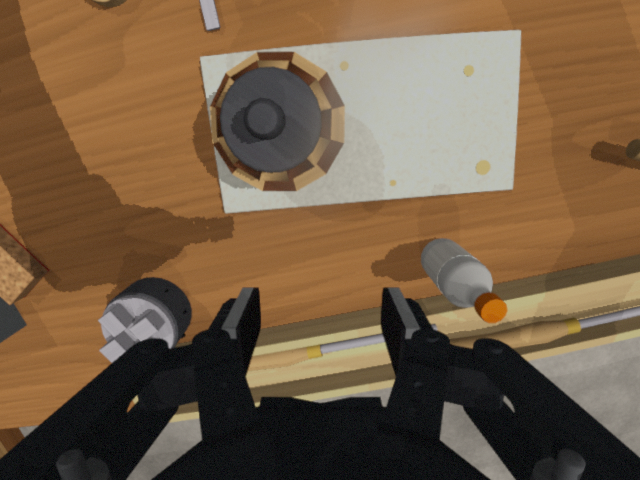

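View pics/s15.png

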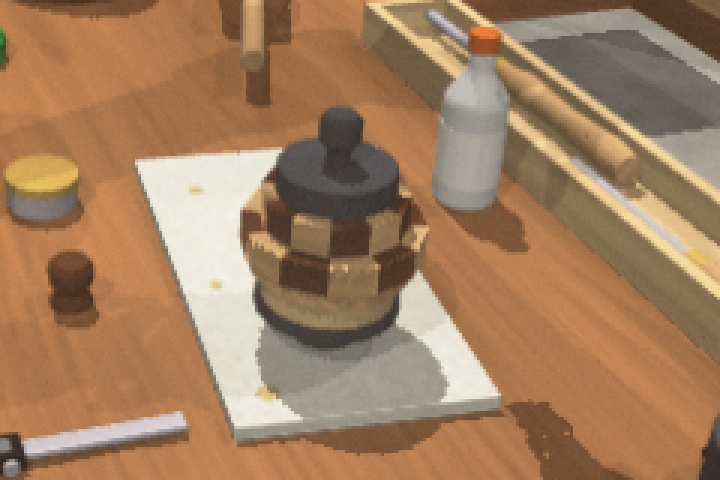

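>>> move_arm --motion '[[[-35,-35,0],[0,0,0]],[[-75,-70,0],[0,0,0]],[[-115,-105,0],[0,0,0]],[[-155,-135,-10],[0,0,0]],[[-195,-160,-40],[0,0,0]],[[-215,-170,-75],[0,0,0]],[[-215,-170,-80],[0,0,0]],[[-215,-170,-80],[0,0,0]]]' --jaw 85 --grip_force 40

```text
clock: 29.5
position: [0.4812, -0.2407, 0.2206]
tool_rot: [3.141, 0.001, 2.935]
force: [0.1, 0.3, 0.6]
grip_width: 0.0853
```

```bash
python3 - <<'E'
from h import *
s=observe();g=grab_frame('wrist');save('w16',g['frame']);print(s['clock'],s['position'],s['tool_rot'],s['force'],s['grip_width'])
T=camT(g,s)
for o in outline_of('lid_disc','wrist'):
  print(o['score'],o['pixel'],locate('lid_disc',[(g,T,o['pixels'])]))
for o in outline_of('caliper','wrist'): print(o['score'],o['pixel'],ray(g,T,o['pixel'],.01))
E
```

```text
29.5 [ 0.48124026 -0.24069767  0.22062451] [3.14145390e+00 6.14697898e-04 2.93527894e+00] [0.0620562  0.2751889  0.60125889] 0.08529510794548636
0.82 [292.5, 131.4] (array([ 0.39909228, -0.25094948]), array([-0.00086508,  0.0022227 ]), [np.float64(0.965)])
0.72 [403.5, 66.2] [ 0.36212607 -0.13995722  0.01      ]
0.48 [521.1, 312.0] [ 0.63685145 -0.04252894  0.01      ]
```

View pics/w16.png

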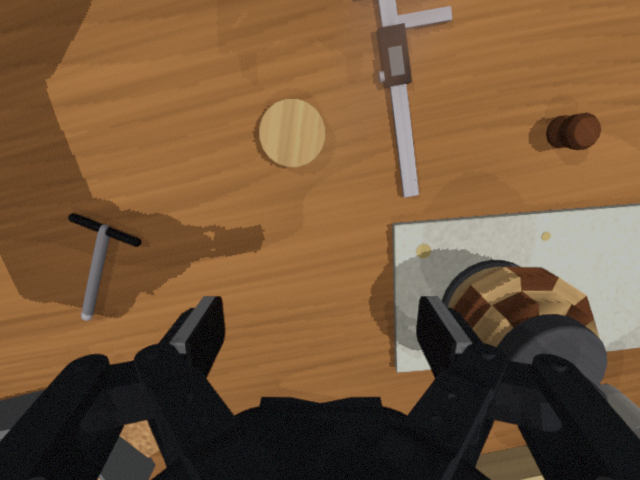

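>>> move_arm --motion '[[[-40,-5,-30],[0,0,0]],[[-82,-10,-80],[0,0,0]],[[-82,-10,-130],[0,0,0]],[[-82,-10,-145],[0,0,0]],[[-82,-10,-145],[0,0,0]],[[-82,-10,-145],[0,0,0]]]'

```text
clock: 30.4
position: [0.3997, -0.2513, 0.0767]
tool_rot: [-3.141, 0.002, 2.935]
force: [-0.2, 0.9, -0.1]
grip_width: 0.0851
```

```bash
python3 - <<'E'
from h import *
s=observe();g=grab_frame('wrist');save('w17',g['frame']);print(s['clock'],s['position'],s['tool_rot'],s['force'],s['grip_width'])
T=camT(g,s)
for o in outline_of('lid_disc','wrist')[:1]:
  print(o['score'],o['pixel'],locate('lid_disc',[(g,T,o['pixels'])]))
E
```

```text
30.4 [ 0.39974679 -0.25127521  0.07665795] [-3.14107407e+00  2.21320194e-03  2.93530300e+00] [-0.17940151  0.92647898 -0.08754368] 0.08505623172913036
0.95 [321.7, 264.7] (array([ 0.39833805, -0.25084965]), array([0.00211919, 0.00036342]), [np.float64(0.956)])
```

View pics/w17.png

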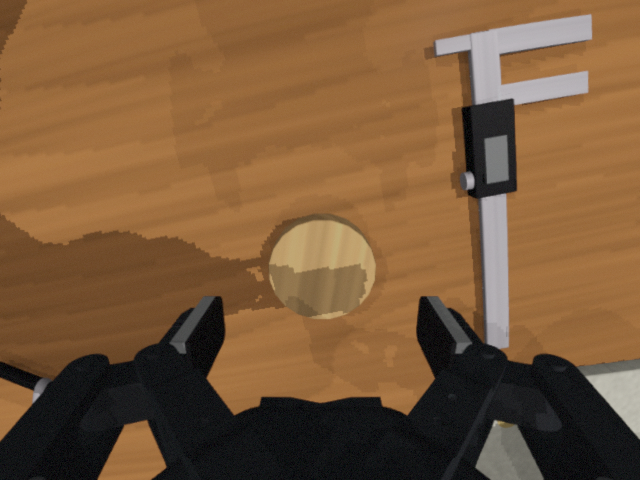

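>>> move_arm --motion '[[[-1,0.4,-22],[0,0,0]],[[-1,0.4,-40],[0,0,0]],[[-1,0.4,-46],[0,0,0]],[[-1,0.4,-46],[0,0,0]],[[-1,0.4,-46],[0,0,0]]]'

```text
clock: 31.12
position: [0.3979, -0.2508, 0.0299]
tool_rot: [-3.141, 0.001, 2.935]
force: [0.4, 0.5, 0.6]
grip_width: 0.0852
```

>>> move_arm --motion '[[[0,0,0],[0,0,0]],[[0,0,0],[0,0,0]],[[0,0,0],[0,0,0]],[[0,0,0],[0,0,0]]]' --jaw 50

```text
clock: 31.62
position: [0.3977, -0.2507, 0.0298]
tool_rot: [-3.141, 0.001, 2.935]
force: [-1.5, 1.1, 13.8]
grip_width: 0.0602
```

```bash
python3 - <<'E'
from h import *
s=observe();g=grab_frame('wrist');save('w18',g['frame']);print(s['clock'],s['position'],s['tool_rot'],s['force'],s['grip_width'])
E
```

```text
31.625 [ 0.39770525 -0.2507334   0.0298423 ] [-3.14140111e+00  7.79519542e-04  2.93471979e+00] [-1.53659569  1.12316764 13.76177063] 0.06022584360549748
```

View pics/w18.png

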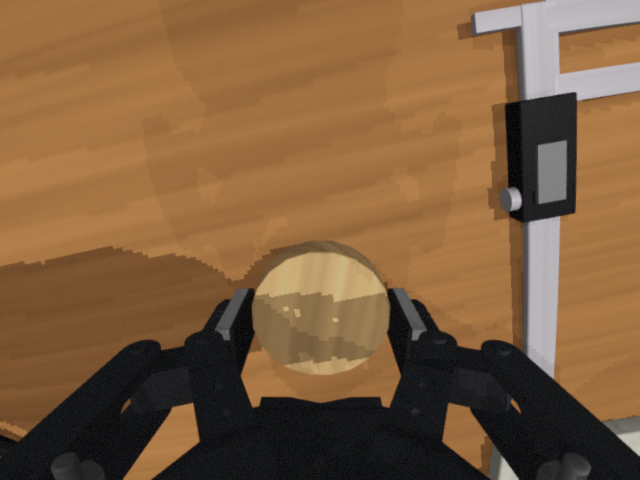

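>>> move_arm --motion '[[[0,0,30],[0,0,0]],[[0,0,90],[0,0,0]],[[0,10,150],[0,0,0]],[[15,35,200],[0,0,0]],[[45,70,230],[0,0,0]],[[75,110,230],[0,0,0]],[[105,150,230],[0,0,0]],[[135,195,230],[0,0,0]],[[165,240,230],[0,0,0]],[[195,280,230],[0,0,0]],[[224,317,220],[0,0,0]],[[224,317,170],[0,0,0]]]'

```text
clock: 33.17
position: [0.6239, 0.0703, 0.2002]
tool_rot: [3.138, 0.004, 2.939]
force: [-0.2, -1.2, -1.7]
grip_width: 0.0598
```

>>> move_arm --motion '[[[0,0,-40],[0,0,0]],[[0,0,-80],[0,0,0]],[[0,0,-120],[0,0,0]],[[0,0,-138],[0,0,0]],[[0,0,-138],[0,0,0]],[[0,0,-138],[0,0,0]]]'

```text
clock: 33.92
position: [0.6223, 0.0664, 0.0627]
tool_rot: [3.141, 0.002, 2.935]
force: [-0.1, 0.7, -0.6]
grip_width: 0.0599
```

```bash
python3 - <<'E'
from h import *
s=observe();g=grab_frame('wrist');save('w19',g['frame']);print(s['clock'],s['position'],s['tool_rot'],s['force'],s['grip_width'])
T=camT(g,s);z0=s['position'][2]-.0298
for o in outline_of('lid_disc','wrist')[:1]:
  x,f,i=locate('lid_disc',[(g,T,o['pixels'])],z0=z0); print(o['score'],o['pixel'],x,i,x-s['position'][:2])
g=grab_frame('side');save('s19',g['frame'][140:340,220:500].repeat(2,0).repeat(2,1))
E
```

```text
33.925 [0.62230078 0.06642987 0.06270486] [3.14098718e+00 1.80154440e-03 2.93459803e+00] [-0.1232611   0.73152519 -0.62758212] 0.059868120405460315
0.78 [318.3, 308.1] [0.62259608 0.06551481] [np.float64(0.935)] [ 0.00029529 -0.00091506]
```

View pics/w19.png

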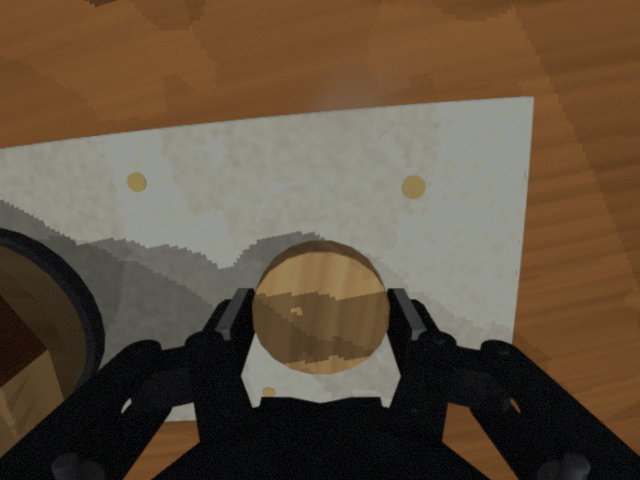

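View pics/s19.png

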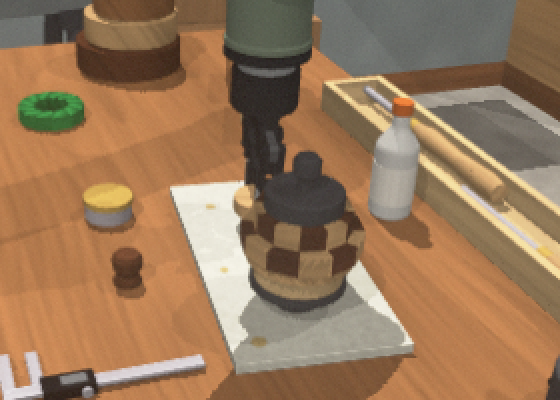

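```bash
python3 - <<'E'
from h import *
s=observe();g=grab_frame('wrist');T=camT(g,s)
for p in [(268,392),(413,187),(137,182)]: print(np.round(ray(g,T,p,.012),4)-np.array([.6225,.066,.012]))
E
```

```text
[ 0.067  -0.0475  0.    ]
[-0.0405  0.0557  0.    ]
[-0.072  -0.0802  0.    ]
```

Clear of the dried spots. Lower.

>>> move_arm --motion '[[[0,0.8,-10],[0,0,0]],[[0,0.8,-17],[0,0,0]],[[0,0.8,-20],[0,0,0]],[[0,0.8,-21.5],[0,0,0]],[[0,0.8,-21.5],[0,0,0]]]'

```text
clock: 34.75
position: [0.6212, 0.0673, 0.0417]
tool_rot: [-3.142, -0.001, 2.935]
force: [-18.8, -0.6, 49.1]
grip_width: 0.0599
```

>>> move_arm --motion '[[[0,0,1],[0,0,0]],[[0,0,1.2],[0,0,0]]]'

```text
clock: 35.0
position: [0.6211, 0.0673, 0.0419]
tool_rot: [-3.141, -0.001, 2.935]
force: [-11.3, 0.6, 26.6]
grip_width: 0.0597
```

>>> move_arm --motion '[[[0,0,0],[0,0,0]],[[0,0,0],[0,0,0]],[[0,0,0],[0,0,0]],[[0,0,0],[0,0,0]]]' --jaw 84

```text
clock: 35.5
position: [0.6214, 0.0672, 0.0407]
tool_rot: [-3.141, -0.0, 2.935]
force: [-0.4, -0.2, -0.2]
grip_width: 0.0838
```

>>> move_arm --motion '[[[0,0,25],[0,0,0]],[[0,0,80],[0,0,0]],[[20,0,130],[0,0,0]],[[65,0,160],[0,0,0]],[[75,0,160],[0,0,0]],[[75,0,160],[0,0,0]],[[75,0,160],[0,0,0]]]'

```text
clock: 36.38
position: [0.6952, 0.0672, 0.1997]
tool_rot: [-3.141, -0.002, 2.935]
force: [-0.5, 0.4, 0.3]
grip_width: 0.084
```

```bash
python3 - <<'E'
from h import *
s=observe();g=grab_frame('wrist');save('w20',g['frame']);print(s['clock'],s['position'],s['tool_rot'],s['force'],s['grip_width'])
T=camT(g,s)
for o in outline_of('lid_disc','wrist')[:2]:
  x,f,i=locate('lid_disc',[(g,T,o['pixels'])],z0=.012); print(o['score'],o['pixel'],x,i)
for o in outline_of('knob_blank','wrist')[:2]:
  x,f,i=locate('knob_blank',[(g,T,o['pixels'])]); print(o['score'],o['pixel'],x,i)
E
```

```text
36.375 [0.69524976 0.06721231 0.19970377] [-3.14085532e+00 -2.17004634e-03  2.93489486e+00] [-0.49163403  0.44785254  0.34895023] 0.08401755509493757
0.62 [299.7, 139.6] [0.62234761 0.06649472] [np.float64(0.97)]
```

View pics/w20.png

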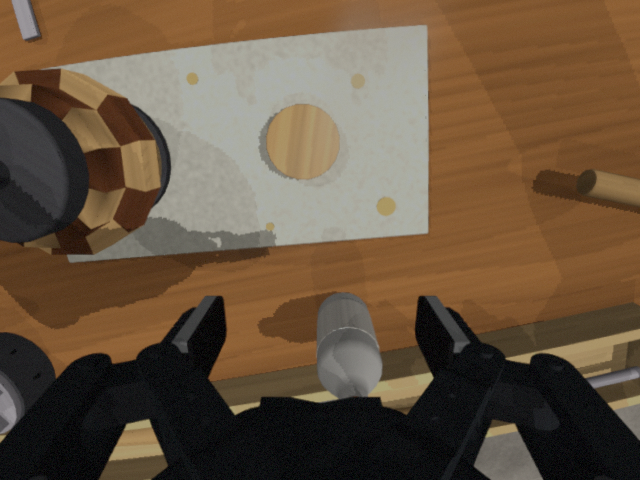

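>>> move_arm --motion '[[[-40,0,20],[0,0,0]],[[-85,-10,30],[0,0,0]],[[-130,-35,20],[0,0,0]],[[-165,-50,0],[0,0,0]],[[-170,-52,0],[0,0,0]],[[-170,-52,0],[0,0,0]],[[-170,-52,0],[0,0,0]]]' --jaw 62

```text
clock: 37.4
position: [0.5274, 0.0158, 0.2012]
tool_rot: [3.141, 0.001, 2.935]
force: [-0.1, 1.0, -0.3]
grip_width: 0.0619
```

```bash
python3 - <<'E'
from h import *
s=observe();g=grab_frame('wrist');print(s['clock'],s['position'],s['tool_rot'],s['force'],s['grip_width'])
T=camT(g,s);vis=g['frame'].copy()
for o in outline_of('knob_blank','wrist')[:2]:
  x,f,i=locate('knob_blank',[(g,T,o['pixels'])]); print(o['score'],o['pixel'],x,i)
  for r,z in MOD['knob_blank']: cv2.polylines(vis,[np.round(proj(g,T,circ(r,z)+[*x,0])).astype(int)],True,(0,255,0),1)
save('w21',vis)
E
```

```text
37.4 [0.52739512 0.01575877 0.20116044] [3.14117403e+00 8.58462671e-04 2.93538666e+00] [-0.13490095  1.04688864 -0.2918946 ] 0.06191021521787399
0.61 [295.4, 137.7] [0.44827624 0.010245  ] [np.float64(0.97)]
0.43 [196.2, 332.2] [ 0.60827319 -0.15517556] [np.float64(0.62)]
```

View pics/w21.png

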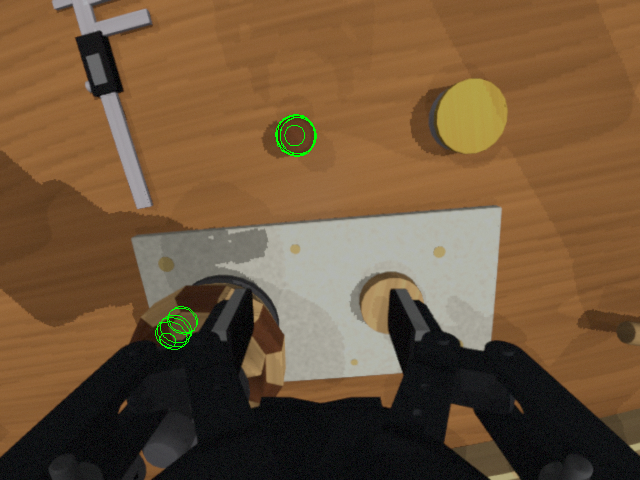

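>>> move_arm --motion '[[[-40,-3,-10],[0,0,0]],[[-79,-5.5,-50],[0,0,0]],[[-79,-5.5,-95],[0,0,0]],[[-79,-5.5,-112],[0,0,0]],[[-79,-5.5,-112],[0,0,0]],[[-79,-5.5,-112],[0,0,0]]]'

```text
clock: 38.25
position: [0.4481, 0.0098, 0.0895]
tool_rot: [3.141, 0.001, 2.935]
force: [0.2, -0.8, -0.7]
grip_width: 0.0616
```

```bash
python3 - <<'E'
from h import *
s=observe();g=grab_frame('wrist');print(s['clock'],s['position'],s['tool_rot'],s['force'],s['grip_width'])
T=camT(g,s);vis=g['frame'].copy()
for o in outline_of('knob_blank','wrist')[:1]:
  x,f,i=locate('knob_blank',[(g,T,o['pixels'])]); print(o['score'],o['pixel'],x,i)
  for r,z in MOD['knob_blank']: cv2.polylines(vis,[np.round(proj(g,T,circ(r,z)+[*x,0])).astype(int)],True,(0,255,0),1)
save('w22',vis)
E
```

```text
38.25 [0.44805526 0.00982368 0.08951834] [3.14133404e+00 7.97927681e-04 2.93482660e+00] [ 0.22546828 -0.78418634 -0.67284257] 0.06162954616833207
0.64 [324.0, 269.7] [0.44881768 0.01048632] [np.float64(0.965)]
```

View pics/w22.png

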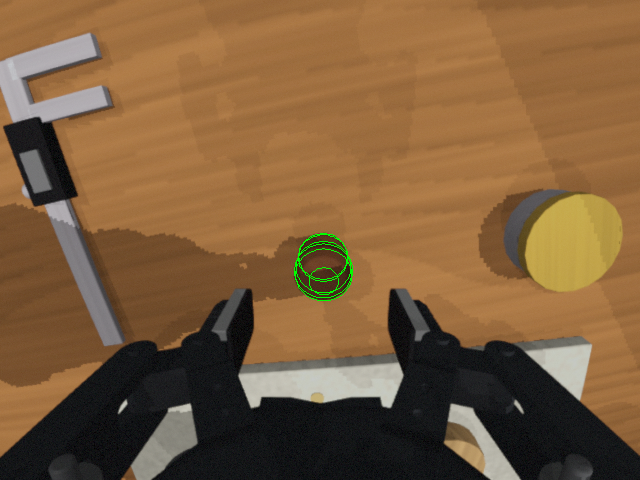

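>>> move_arm --motion '[[[0.7,0.6,-25],[0,0,0]],[[0.7,0.6,-47],[0,0,0]],[[0.7,0.6,-56],[0,0,0]],[[0.7,0.6,-56],[0,0,0]],[[0.7,0.6,-56],[0,0,0]]]'

```text
clock: 38.98
position: [0.4486, 0.0103, 0.0336]
tool_rot: [3.141, 0.001, 2.935]
force: [-0.1, 0.5, 0.4]
grip_width: 0.0618
```

>>> move_arm --motion '[[[0,0,0],[0,0,0]],[[0,0,0],[0,0,0]],[[0,0,0],[0,0,0]],[[0,0,0],[0,0,0]],[[0,0,0],[0,0,0]]]' --jaw 20 --grip_force 30

```text
clock: 39.6
position: [0.4485, 0.0104, 0.0334]
tool_rot: [3.141, 0.001, 2.935]
force: [-0.2, 1.1, 9.6]
grip_width: 0.0318
```

```bash
python3 - <<'E'
from h import *
s=observe();g=grab_frame('wrist');print(s['clock'],s['position'],s['tool_rot'],s['force'],s['grip_width']);save('w23',g['frame'])
E
```

```text
39.6 [0.4485126  0.0103953  0.03339482] [3.14127634e+00 8.33369564e-04 2.93476214e+00] [-0.22168942  1.05526534  9.55487088] 0.03175445193341898
```

View pics/w23.png

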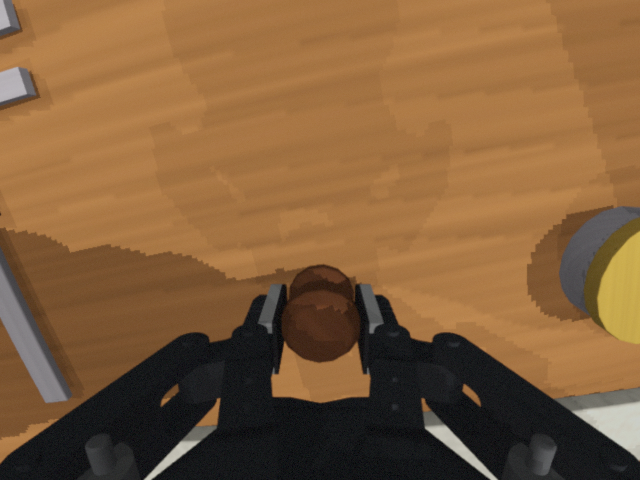

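>>> move_arm --motion '[[[0,0,20],[0,0,0]],[[0,0,70],[0,0,0]],[[15,8,120],[0,0,0]],[[60,22,150],[0,0,0]],[[110,38,150],[0,0,0]],[[155,50,140],[0,0,0]],[[173.8,56,110],[0,0,0]],[[173.8,56,75],[0,0,0]],[[173.8,56,60],[0,0,0]],[[173.8,56,60],[0,0,0]],[[173.8,56,60],[0,0,0]]]'

```text
clock: 41.02
position: [0.6225, 0.0663, 0.0943]
tool_rot: [3.141, 0.002, 2.935]
force: [0.4, 0.2, 1.1]
grip_width: 0.0319
```

```bash
python3 - <<'E'
from h import *
s=observe();g=grab_frame('wrist');print(s['clock'],s['position'],s['tool_rot'],s['force'],s['grip_width']);T=camT(g,s)
vis=g['frame'].copy()
for o in outline_of('knob_blank','wrist')[:1]:
  z0=s['position'][2]-.0334
  x,f,i=locate('knob_blank',[(g,T,o['pixels'])],z0=z0); print('knob',o['score'],x-s['position'][:2],i)
  for r,z in MOD['knob_blank']: cv2.polylines(vis,[np.round(proj(g,T,circ(r,z+z0)+[*x,0])).astype(int)],True,(0,255,0),1)
for o in outline_of('lid_disc','wrist')[:1]:
  c=contour(o['pixels'],lambda p:True);h=cv2.convexHull(c.astype(np.float32))
  pts=np.array([p for p in c if cv2.pointPolygonTest(h,(p[0],p[1]),True)<1.5 and (p[1]<270)])
  x,r=fitsil(g,T,pts,lambda q:np.vstack([circ(.031,.012),circ(.031,.03)])+[q[0],q[1],0],[.6223,.0665]);print('lid',len(pts),x,r)
for z in (.012,.03): cv2.polylines(vis,[np.round(proj(g,T,circ(.031,z)+[*x,0])).astype(int)],True,(0,255,0),1)
save('w24',vis)
E
```

```text
41.025 [0.62253969 0.0662827  0.0942885 ] [3.14104996e+00 1.52672919e-03 2.93460672e+00] [0.38528147 0.20113799 1.07044609] 0.031920007977844014
knob 0.73 [ 0.00011302 -0.00076185] [np.float64(0.978)]
lid 158 [0.6228594  0.06627404] 0.6758322957970704
```

View pics/w24.png

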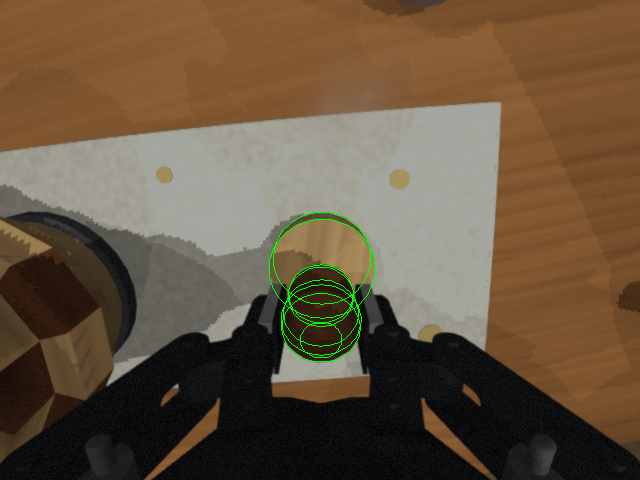

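>>> move_arm --motion '[[[0,0.5,-15],[0,0,0]],[[0,0.5,-25],[0,0,0]],[[0,0.5,-29],[0,0,0]],[[0,0.5,-29],[0,0,0]],[[0,0.5,-29],[0,0,0]]]'

```text
clock: 41.8
position: [0.6219, 0.0668, 0.0637]
tool_rot: [-3.141, -0.0, 2.935]
force: [0.5, -0.3, 0.3]
grip_width: 0.0318
```

>>> move_arm --motion '[[[0,0,-0.7],[0,0,0]],[[0,0,-0.7],[0,0,0]]]'

```text
clock: 42.05
position: [0.622, 0.0667, 0.0633]
tool_rot: [-3.142, 0.0, 2.935]
force: [-1.0, -0.0, 3.3]
grip_width: 0.0316
```

Contact; release gently and back off straight up.

>>> move_arm --motion '[[[0,0,0],[0,0,0]],[[0,0,0],[0,0,0]],[[0,0,0],[0,0,0]],[[0,0,0],[0,0,0]]]' --jaw 60

```text
clock: 42.55
position: [0.622, 0.0668, 0.0632]
tool_rot: [-3.142, -0.0, 2.935]
force: [0.1, 0.1, 0.2]
grip_width: 0.0601
```

>>> move_arm --motion '[[[0,0,15],[0,0,0]],[[0,0,50],[0,0,0]],[[0,0,100],[0,0,0]],[[20,0,150],[0,0,0]],[[60,0,200],[0,0,0]],[[80,-30,240],[0,0,0]],[[80,-30,240],[0,0,0]],[[80,-30,240],[0,0,0]]]'

```text
clock: 43.55
position: [0.7014, 0.0371, 0.3033]
tool_rot: [3.141, -0.001, 2.935]
force: [-1.2, 0.2, -0.7]
grip_width: 0.06
```

```bash
python3 - <<'E'
from h import *
s=observe();g=grab_frame('wrist');print(s['clock'],s['position'],s['tool_rot'],s['force'],s['grip_width']);T=camT(g,s);save('w25',g['frame'])
for l,z in (('knob_blank',.03),('lid_disc',.012),('iron_weight',.126)):
 for o in outline_of(l,'wrist')[:1]:
  x,f,i=locate(l,[(g,T,o['pixels'])],z0=z); print(l,o['score'],x,i)
try:
 print(fitring(g,T,'narrow_ring',.096,.104,[.6028,-.0917]))
 print(fitring(g,T,'wide_ring',.12,.082,[.6028,-.0917]))
except Exception as e: print(e)
g=grab_frame('side');save('s25',g['frame'])
g=grab_frame('scene');save('c25',g['frame'][150:330,150:450].repeat(2,0).repeat(2,1))
E
```

```text
43.55 [0.70143116 0.03711341 0.30329682] [ 3.14129474e+00 -5.03591047e-04  2.93483915e+00] [-1.17379869  0.23700817 -0.7096036 ] 0.060009194510295544
knob_blank 0.64 [0.62296857 0.06566104] [np.float64(0.367)]
lid_disc 0.86 [0.62276723 0.06634557] [np.float64(0.972)]
iron_weight 0.59 [ 0.60145073 -0.09135901] [np.float64(0.952)]
(array([ 0.60161279, -0.09429021]), np.float64(15.774194945023675), np.float64(16.341262618146484), np.float64(7.598692423089726), 0.9)
(array([ 0.60235335, -0.09380272]), np.float64(18.257325790978705), np.float64(6.709298992565756), np.float64(8.494600348929387), 0.66)
```

View pics/w25.png

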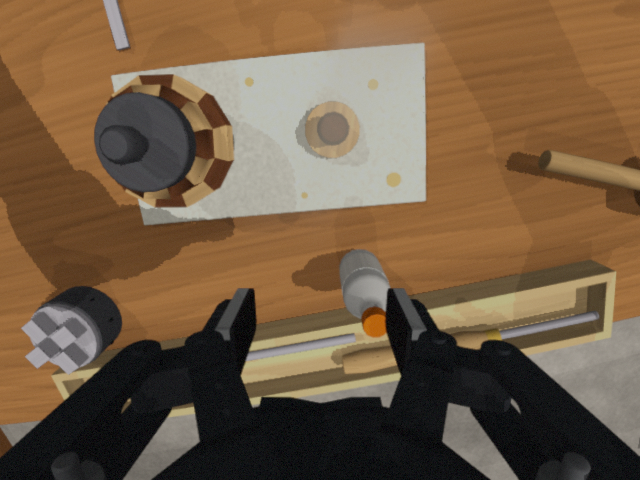

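View pics/s25.png

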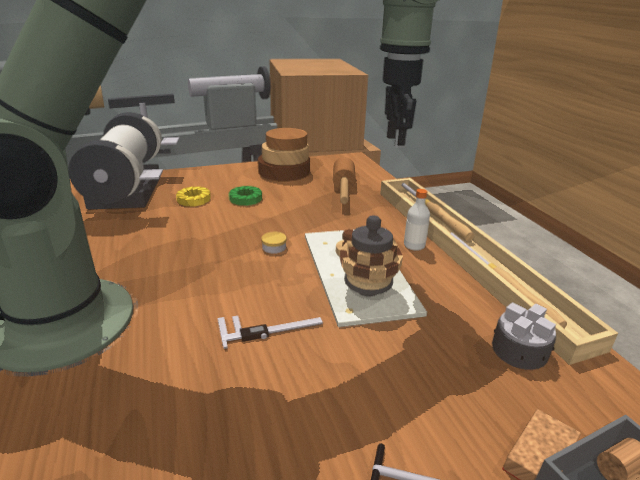

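View pics/c25.png

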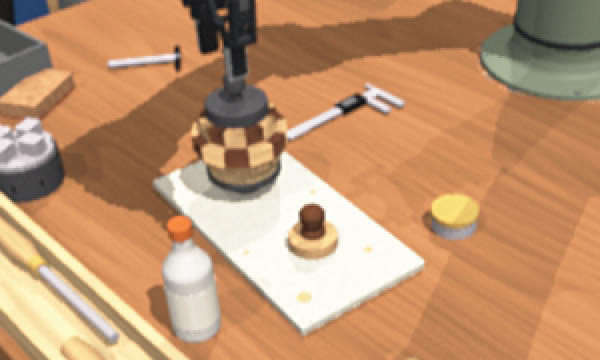

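```bash
python3 - <<'E'
from h import *
s=observe();g=grab_frame('wrist');T=camT(g,s);vis=g['frame'].copy()
for r,z in ((.031,.03),(.017,.055),(.016,.061)): cv2.polylines(vis,[np.round(proj(g,T,circ(r,z)+[.6226,.0665,0])*8).astype(int)],True,(0,255,0),1,shift=3)
save('w26',vis[70:200,250:420].repeat(4,0).repeat(4,1))
E
```

```text
(no output)
```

View pics/w26.png

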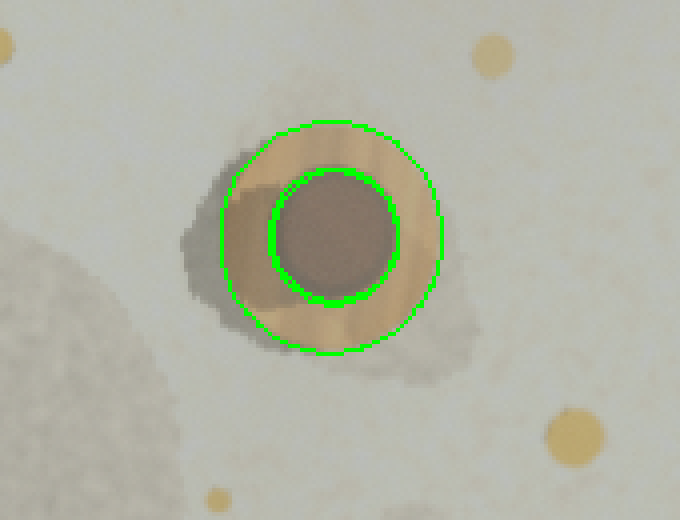

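The knob's head and the lid match the projected outlines to within about a pixel, so the knob is upright and centred. Handing in.

```bash
python3 -c "
from workcell import *
print(observe()['clock'],job_done())"
```

```text
the job is handed in; nothing more can be done
44.0 None
```

The jar and lid are dry-stacked on the board as asked, and I handed the job in at about 44 s with the gripper clear of everything.

**Jar:** The wide ring, narrow ring and iron weight sit on the foot in that order. Wrist-camera fits after placing the weight put all four centres within about 1 mm of each other, near (0.602, −0.092) m.

**Lid and knob:** The lid lies flat on the board at (0.623, 0.066) m, 160 mm to the left of the jar along the board's long axis. The knob stands upright on its middle; its projected outline matches the picture to about a pixel.

**Left alone:** I did not go for the glue bottle, wax tin, caliper or the green and yellow rings. In the last pictures they look to be where they started, though I did not measure their final positions.

**Checks that disagreed:**
- **Force:** Setting the lid down briefly read 49 N at the wrist, well under the 120 N limit. I eased up before releasing, and the lid ended where intended.
- **Final knob check:** The automatic fit overlapped poorly (0.37), so I relied on the projected outline.
- **Final ring check:** The last automatic ring fits were poor (7.6 and 8.5 px residual) because the weight partly hid the rings. The 1 mm figure for the rings comes from the earlier fits.

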